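# Put a stripped ball coupling away: balls in pockets, keys in keyways

### The arm

A 6-joint arm with a two-finger parallel gripper is mounted at the origin on a cart in front of the work surface, level with it; the furniture and walls round the work are solid. World frame = base frame: x ahead of the robot, y to its left, z up, the work surface at z = 0. Lengths are in mm, angles in rad, forces in N, time in s.
With the tool pointing down it reaches from about 350 to 875 mm from the base axis. Payload 4.2 kg.
Tool frame: the origin (TCP) lies at the very end of the fingers, on their centre line; the grasp point (between the pads) lies 19 mm behind it (arm.grip_point_offset is the distance from the TCP to the grasp point, in mm); z points along the fingers, y is the direction in which the jaws open and shut (so a half turn about z gives the same grasp; the last joint's range is limited). The gripper opens to 85 mm and grips with 20 to 120 N. Pads are 22 mm wide; open, the fingers measure 114 mm over their backs; the gripper's body (76 mm by 85 mm) begins 54 mm behind the grasp point. The pads swing forward as they close: fully open they stand 13 mm farther back than shut.
Start: joints at [-0.989, 0.385, 0.008, 0, -1.194, -0.259], TCP at [198.28, -592.692, 206.512] pointing down, gripper open.
Joint ranges: [-3.14, 3.14], [-1.21, 2.06], [-1.07, 1.41], [-3.16, 2.05], [-2.99, -0.16], [-3.1, 3.1]. Speed limits (rad/s): [2.79, 2.79, 3.14, 3.14, 3.14, 3.14].

### API

Orientations are given as a unit quaternion [x, y, z, w].
In Python, from bench import arm gives the robot as it stands.
- The arm moves only by the tool drive_tool, never from a script. Its argument "steps" is a list of rows, each a list of 5 numbers: the shift along the tool's x, y, z in m, then the turn about the tool's z in degrees, then the finger opening in m, from 0 to 0.0854. A call has 1 to 20 rows; each row shifts and turns the commanded pose from where the row before left it, along the tool's axes as they then stand; what a row does not reach is not made up. A row lasts 1/10 s, in which the tool goes at most 50 mm and 8.59 degrees, less where a joint would pass 70% of its speed; a pose out of reach is approached as far as the arm can. A call is refused whole if a number of a shift passes 0.05 or a number of a turn 8.59, either way. A call with a gripper value outside its range is refused whole. The fingers move at their own pace and stop on an object; the grip force is fixed at half the most. Time passes only in rows, so rows that do not move let the fingers close. It gives the time, the measured TCP pose, the force and the opening at its end, in the units of the state.
- arm.read_state(): the state, without advancing time (a new reading comes with each control period).
- arm.get_image(name): name is "side" or "top"; returns (picture, depth): 480x640x3 uint8, blue, green, red; 480x640 float32, mm along the optical axis (not along the pixel's ray), 0 where there is no reading.
- arm.camera_params(name): a dict with "K" (3x3 intrinsics, pixels), "world_to_cam" (4x4, takes a point from world to camera coordinates). Camera axes: x right, y up, looking along -z (the intrinsics and any distortion apply to the point x, -y, -z); pixel columns grow to the right and rows downward; lengths in mm; the calibration is good to about 2 mm. A picture is of the moment at which its call begins. camera_params takes no time and is no camera call.
- arm.job_done(): hands the job in, once; it reports no verdict.
The state is a dict: "clock": time; "joints": joint angles; "joint_vel": joint speeds; "joint_efforts": joint torques, N m; "position": TCP position; "ee_rot": TCP orientation; "contact_force": force on the tool from outside, world axes, zero at the start; "wrist_torque": the same for the moment, N m; "gripper_width": finger opening in mm.
Only numpy, scipy, OpenCV 4.12 (cv2) and the standard library are available. Lean on these libraries where they do the work, as an engineer would, in place of code of your own. Each camera call takes 0.05 s, during which the arm holds its last target.

### The job

A ball coupling has been stripped and cleaned; put its parts away in the low grey chest. Pull out the chest's drawer, set every loose ceramic ball gently (light grip, no dropping, they chip) into an empty pocket of the drawer's tray, and once all the balls are in, push the drawer fully home; also put each loose shaft key flat and fully down into the narrowest of the four keyways on the chest's top that will take it (the keys are unmarked, so try from the narrow end). Leave the other things on the bench where they are.

Things in the scene. Friction and masses are not known exactly. Their poses are not given: they have to be found in the camera images.
- chest_drawer (a joint): Drawer of the low grey steel chest (276 wide, 130 deep, top 82 mm above the bench). Metres: 0 = fully shut, 0.110 = fully out; it slides level along the chest's -x (its front, towards the robot) and stays where it is left; it needs about 2 N. (Beware: left of the work a tall shelf post stands 0.65 m from the base axis, 39 degrees left of ahead; a vice 66 mm high stands left of the mat.)
- drawer_bar (a point): Middle of the drawer's bar handle: a level round steel bar 90 mm long along the point's y, about 10 mm thick, 46 mm above the bench, 35 mm off the drawer front. The point's x points into the chest, z up; moves with the drawer. Room for a finger between bar and front.
- pocket_0 (a point): Pocket 0 of five in the drawer's black tray, in a row 50 mm apart along the drawer's width: a round dimple 30 mm across. The point is where the centre of a seated ball comes to lie, 13 mm above the tray's face, 42 mm above the bench; moves with the drawer; x points to the back of the chest. Drawer fully out: 54 mm from the row to the chest's front, 56 mm to the inside of the drawer front.
- pocket_1 (a point): Pocket 1 of five in the drawer's black tray, in a row 50 mm apart along the drawer's width: a round dimple 30 mm across. The point is where the centre of a seated ball comes to lie, 13 mm above the tray's face, 42 mm above the bench; moves with the drawer; x points to the back of the chest. Drawer fully out: 54 mm from the row to the chest's front, 56 mm to the inside of the drawer front.
- pocket_2 (a point): Pocket 2 of five in the drawer's black tray, in a row 50 mm apart along the drawer's width: a round dimple 30 mm across. The point is where the centre of a seated ball comes to lie, 13 mm above the tray's face, 42 mm above the bench; moves with the drawer; x points to the back of the chest. Drawer fully out: 54 mm from the row to the chest's front, 56 mm to the inside of the drawer front.
- pocket_3 (a point): Pocket 3 of five in the drawer's black tray, in a row 50 mm apart along the drawer's width: a round dimple 30 mm across. The point is where the centre of a seated ball comes to lie, 13 mm above the tray's face, 42 mm above the bench; moves with the drawer; x points to the back of the chest. Drawer fully out: 54 mm from the row to the chest's front, 56 mm to the inside of the drawer front.
- pocket_4 (a point): Pocket 4 of five in the drawer's black tray, in a row 50 mm apart along the drawer's width: a round dimple 30 mm across. The point is where the centre of a seated ball comes to lie, 13 mm above the tray's face, 42 mm above the bench; moves with the drawer; x points to the back of the chest. Drawer fully out: 54 mm from the row to the chest's front, 56 mm to the inside of the drawer front.
- keyway_0 (a point): Keyway 0, the narrowest of four blind slots in the aluminium top of the chest, 22, 26, 30 and 34 mm wide from 0 to 3, each 66 mm long (along the point's x, the chest's depth) and 9 mm deep, 58 mm apart. The point is the middle of its mouth, level with the chest's top; y across the slot, z up.
- keyway_1 (a point): Keyway 1, the second narrowest of four blind slots in the aluminium top of the chest, 22, 26, 30 and 34 mm wide from 0 to 3, each 66 mm long (along the point's x, the chest's depth) and 9 mm deep, 58 mm apart. The point is the middle of its mouth, level with the chest's top; y across the slot, z up.
- keyway_2 (a point): Keyway 2, the third of four blind slots in the aluminium top of the chest, 22, 26, 30 and 34 mm wide from 0 to 3, each 66 mm long (along the point's x, the chest's depth) and 9 mm deep, 58 mm apart. The point is the middle of its mouth, level with the chest's top; y across the slot, z up.
- keyway_3 (a point): Keyway 3, the widest of four blind slots in the aluminium top of the chest, 22, 26, 30 and 34 mm wide from 0 to 3, each 66 mm long (along the point's x, the chest's depth) and 9 mm deep, 58 mm apart. The point is the middle of its mouth, level with the chest's top; y across the slot, z up.
- ball_a_center (a point): Centre of a white ceramic ball, 40 mm across, 0.1 kg, on the rubber mat (3 mm thick); may be absent (None). It rolls easily and chips: no more than about 20 N between the fingers, no hard landing in the tray.
- ball_b_center (a point): Centre of a white ceramic ball, 40 mm across, 0.1 kg, on the rubber mat (3 mm thick); may be absent (None). It rolls easily and chips: no more than about 20 N between the fingers, no hard landing in the tray.
- ball_c_center (a point): Centre of a white ceramic ball, 40 mm across, 0.1 kg, on the rubber mat (3 mm thick); may be absent (None). It rolls easily and chips: no more than about 20 N between the fingers, no hard landing in the tray.
- ball_d_center (a point): Centre of a white ceramic ball, 40 mm across, 0.1 kg, on the rubber mat (3 mm thick); may be absent (None). It rolls easily and chips: no more than about 20 N between the fingers, no hard landing in the tray.
- ball_e_center (a point): Centre of a white ceramic ball, 40 mm across, 0.1 kg, in a pocket of the drawer from the start; may be absent (None). It rolls easily and chips: no more than about 20 N between the fingers, no hard landing in the tray.
- ball_f_center (a point): Centre of a white ceramic ball, 40 mm across, 0.1 kg, in a pocket of the drawer from the start; may be absent (None). It rolls easily and chips: no more than about 20 N between the fingers, no hard landing in the tray.
- key_a_mid (a point): Middle (12 mm above its underside) of a bare steel shaft key lying flat: 60 mm long with round ends (along the point's x), 24 mm high, about 0.2 kg; its width (along y) is 20, 24, 28 or 32 mm, all different, not marked and not told. Seated in a keyway it stands 15 mm proud. May be absent (None).
- key_b_mid (a point): Middle (12 mm above its underside) of a bare steel shaft key lying flat: 60 mm long with round ends (along the point's x), 24 mm high, about 0.2 kg; its width (along y) is 20, 24, 28 or 32 mm, all different, not marked and not told. Seated in a keyway it stands 15 mm proud. May be absent (None).
- key_c_mid (a point): Middle (12 mm above its underside) of a bare steel shaft key lying flat: 60 mm long with round ends (along the point's x), 24 mm high, about 0.2 kg; its width (along y) is 20, 24, 28 or 32 mm, all different, not marked and not told. Seated in a keyway it stands 15 mm proud. May be absent (None).
- synchro_ring_1: A brass synchro ring, 62 mm across, 9 high; not part of the job, to be left where it is. Origin: middle of its underside.

How it is judged:
By the outcome, as a careful person would: the job done as asked, in the order asked, and still so for the second after the job is handed in, with the robot touching nothing.
Of ball_a, ball_b, ball_c, ball_d only 3 to 4 are there at a start; the rules pass over those that are not, and their reading is None.
Of ball_e, ball_f only 1 to 1 are there at a start; the rules pass over those that are not, and their reading is None.
Of key_a, key_b, key_c only 2 to 3 are there at a start; the rules pass over those that are not, and their reading is None.
At some moment in a run one of key_a, key_b, key_c may be knocked a few centimetres aside while the robot is not near it.
It also fails if it takes over 210 s, if anything falls off the work surface, if the arm or the gripper's body presses on something with over 40 N, if the wrist force passes 120 N, or if a joint passes its speed limit or range.

## Working session

There is one attempt and no reset: what is moved stays moved. The work goes in short steps, Python scripts to look and compute and a tool call to move; the robot and the scene stay as the last step left them, time stands still between calls to the robot, and variables do not carry over. Pictures are saved under pics/ and viewed, and the job is handed in when it is done.

Besides the shell and the picture viewer there is one more tool, called after "Emit:" as name(argument=value, ...), one argument or row to a line, values as JSON. drive_tool: Moves the arm, as the interface text tells. Its arguments: {"type":"object","properties":{"steps":{"type":"array"}},"required":["steps"]}

```bash
ls; mkdir -p pics; python3 - <<'E'
from bench import arm
import cv2, numpy as np
s=arm.read_state(); print(s)
print([a for a in dir(arm) if not a.startswith('_')])
for n in ("side","top"):
    im,d=arm.get_image(n); cv2.imwrite(f'pics/{n}0.png',im); np.save(f'{n}_d0.npy',d)
    print(n,arm.camera_params(n), (d>0).mean())
E
```

```text
pics
{'clock': 0.0, 'joints': array([-9.89411677e-01,  3.85555266e-01,  6.62453790e-03, -5.01106046e-04,
       -1.19400610e+00, -2.58600768e-01]), 'joint_vel': array([-1.10831582e-05, -7.14094080e-04,  9.84553965e-05,  6.04277394e-04,
       -3.64455324e-04,  9.21767792e-05]), 'joint_efforts': array([-1.51022534e-03, -3.92291164e+01,  1.88400882e+01,  4.18626577e+00,
       -4.69657636e-03,  7.15818743e-06]), 'position': array([ 198.06733563, -592.10864035,  205.42161086]), 'ee_rot': array([-1.60600881e-01,  9.87018823e-01,  1.07219494e-03, -2.23760083e-04]), 'contact_force': array([-0.42700042, -0.4964208 ,  0.1571091 ]), 'wrist_torque': array([-0.01675243,  0.04083742, -0.01191432]), 'gripper_width': 85.3695485270724}
['IKError', 'camera_params', 'get_image', 'grip_point_offset', 'job_done', 'read_state']
side {'K': array([[603.6464444 ,   0.        , 315.86077597],
       [  0.        , 603.6464444 , 239.17254412],
       [  0.        ,   0.        ,   1.        ]]), 'world_to_cam': array([[-8.17182054e-01, -5.76246721e-01,  1.23776956e-02,
         3.94004164e+02],
       [ 3.26981834e-01, -4.45798050e-01,  8.33274852e-01,
        -2.90499378e+02],
       [-4.74653949e-01,  6.84984537e-01,  5.52720376e-01,
        -9.64343720e+02],
       [ 0.00000000e+00,  0.00000000e+00,  0.00000000e+00,
         1.00000000e+00]])} 0.9550065104166666
top {'K': array([[610.1008067 ,   0.        , 324.44616537],
       [  0.        , 610.1008067 , 242.48179095],
       [  0.        ,   0.        ,   1.        ]]), 'world_to_cam': array([[-2.81311365e-02, -9.99599227e-01, -3.16615847e-03,
        -1.10034614e+02],
       [ 9.85986298e-01, -2.82688046e-02,  1.64413790e-01,
        -5.44346083e+02],
       [-1.64437401e-01,  1.50335791e-03,  9.86386375e-01,
        -1.45818179e+03],
       [ 0.00000000e+00,  0.00000000e+00,  0.00000000e+00,
         1.00000000e+00]])} 0.9960416666666667
```

View pics/side0.png

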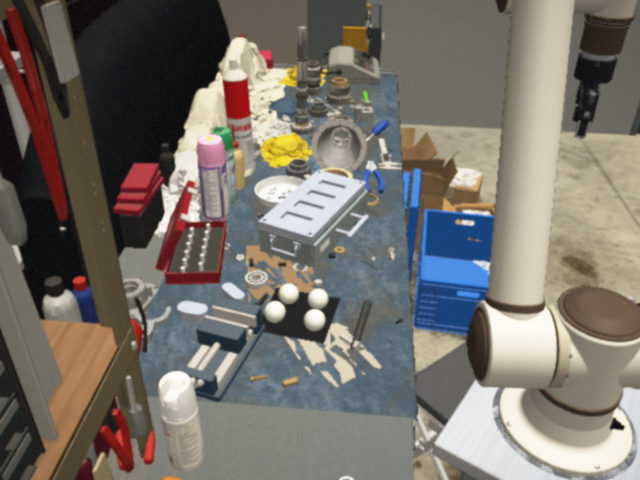

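View pics/top0.png

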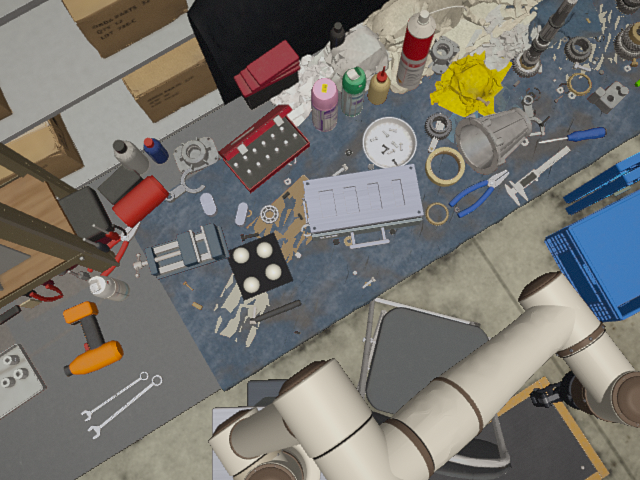

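Top view: four balls on the black mat around (260,265), the chest at (365,200) with its handle at (370,238), and two pale oblong things at (208,204) and (242,213), probably keys. I'll zoom in for a third key and the keyway order.

```bash
python3 - <<'E'
import cv2
t=cv2.imread('pics/top0.png'); s=cv2.imread('pics/side0.png')
cv2.imwrite('pics/top0_z.png',cv2.resize(t[130:330,180:450],None,fx=2.9,fy=2.9,interpolation=cv2.INTER_CUBIC))
cv2.imwrite('pics/side0_z.png',cv2.resize(s[160:360,150:400],None,fx=3,fy=3,interpolation=cv2.INTER_CUBIC))
E
```

```text
(no output)
```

View pics/top0_z.png

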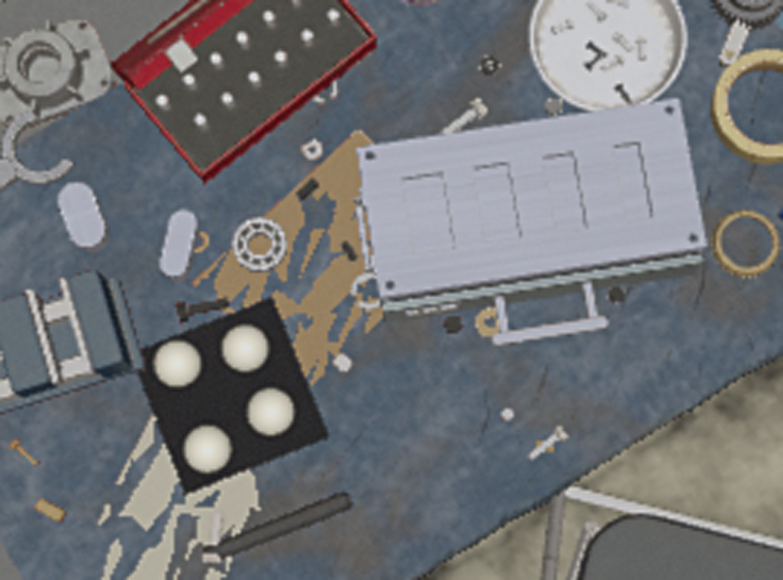

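View pics/side0_z.png

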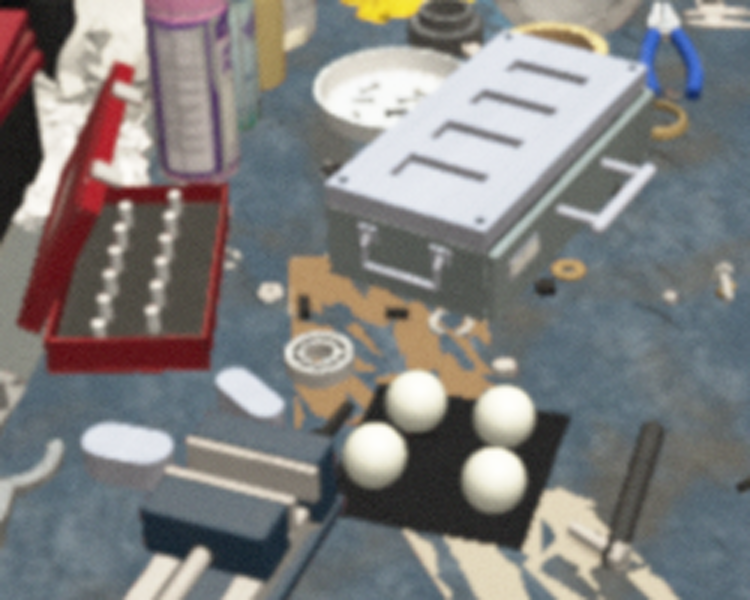

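```bash
cat > h.py <<'E'
import numpy as np, cv2
from bench import arm
def cam(n):
    c=arm.camera_params(n); W=np.array(c['world_to_cam']); return np.array(c['K']),W[:3,:3],W[:3,3]
def proj(n,P):
    K,R,t=cam(n); P=np.atleast_2d(P); c=P@R.T+t; c=c*[1,-1,-1]; p=c@K.T; return p[:,:2]/p[:,2:]
def ray(n,uv):
    K,R,t=cam(n); uv=np.atleast_2d(np.array(uv,float)); d=np.c_[uv,np.ones(len(uv))]@np.linalg.inv(K).T
    d=d*[1,-1,-1]; return -R.T@t, d@R
def onplane(n,uv,z):
    o,d=ray(n,uv); return o+d*((z-o[2])/d[:,2])[:,None]
def tri(uvs):  # dict name->uv
    A=np.zeros((3,3)); b=np.zeros(3)
    for n,uv in uvs.items():
        o,d=ray(n,uv); d=d[0]/np.linalg.norm(d[0]); M=np.eye(3)-np.outer(d,d); A+=M; b+=M@o
    X=np.linalg.solve(A,b)
    return X,{n:(proj(n,X)[0]-uv) for n,uv in uvs.items()}
def cloud(n,dep):
    K,R,t=cam(n); v,u=np.mgrid[0:480,0:640]; q=np.stack([u,v,np.ones_like(u)],-1)@np.linalg.inv(K).T*dep[...,None]
    q=q*[1,-1,-1]; return (q-t)@R
E
python3 - <<'E'
from h import *
cb={}
for n in ('top','side'):
    im=cv2.imread(f'pics/{n}0.png'); d=np.load(f'{n}_d0.npy'); P=cloud(n,d)
    b,g,r=[im[...,i].astype(int) for i in range(3)]
    m=((np.minimum(g,r)>140)&(r-b>8)&(P[...,2]>8)&(P[...,2]<60)&(d>0)).astype(np.uint8)
    roi=np.zeros_like(m)
    if n=='top': roi[225:300,225:295]=1
    else: roi[275:340,255:335]=1
    k,l,st,ce=cv2.connectedComponentsWithStats(m*roi)
    out=[]
    for i in range(1,k):
        if st[i,4]>60:
            (c),rad=cv2.minEnclosingCircle(np.argwhere(l==i)[:,::-1].astype(np.float32))
            out.append(ce[i]); print(n,ce[i].round(2),st[i],round(rad,1),onplane(n,ce[i],23).round(1))
    cb[n]=out
    # keys / chest: heights map
    if n=='top':
        for nm,(u,v) in dict(keyL=(208,204),keyR=(242,213),mat=(262,250),bench=(300,290),chest=(330,215),slot=(337,198),bar=(370,241)).items():
            print(nm,P[v,u].round(1), im[v,u])
for a in cb['top']:
    for c in cb['side']:
        X,e=tri({'top':a,'side':c})
        if max(np.abs(v).max() for v in e.values())<4: print(X.round(1),{k:v.round(1) for k,v in e.items()})
E
```

```text
top [264.01 249.68] [257 243  15  15 174] 7.5 [[530.8  25.8  23. ]]
top [240.8  254.95] [234 248  15  15 177] 7.6 [[519.1  83.8  23. ]]
top [272.9  271.49] [266 264  15  16 177] 7.7 [[475.4   4.4  23. ]]
top [251.02 284.22] [244 277  15  16 178] 7.7 [[445.3  58.9  23. ]]
keyL [651.6 166.   23.1] [189 175 173]
keyR [625.1  79.7  26.7] [186 172 170]
mat [527.   28.8  43. ] [205 219 223]
bench [430.  -60.7  -5.2] [117 105  95]
chest [ 604.3 -140.9   70.6] [189 175 173]
slot [ 643.5 -159.    82.2] [186 173 171]
bar [ 549.2 -241.3   -1.1] [105 100  98]
side [261.19 280.05] [255 275  13  11  83] 6.7 [[603.9  20.3  23. ]]
side [287.95 293.59] [279 284  19  18 218] 9.7 [[533.5  23.1  23. ]]
side [317.37 298.53] [309 289  19  18 220] 9.8 [[477.8   1.5  23. ]]
side [274.19 311.92] [265 302  20  19 234] 10.0 [[521.   82.3  23. ]]
side [314.04 319.72] [305 308  20  21 252] 10.4 [[447.1  56.1  23. ]]
[530.8  25.8  25.9] {'top': array([-0.1, -0.2]), 'side': array([0.3, 0.1])}
[519.2  83.8  24.8] {'top': array([-0.1, -0.1]), 'side': array([0.2, 0. ])}
[475.4   4.4  25.9] {'top': array([-0.1, -0.1]), 'side': array([0.2, 0. ])}
[481.    8.4 -28. ] {'top': array([0.1, 0.2]), 'side': array([-0.3, -0.1])}
[441.1  53.2  74.4] {'top': array([-0.2, -0.4]), 'side': array([0.6, 0.1])}
[445.1  58.7  25.8] {'top': array([-0. , -0.1]), 'side': array([0.1, 0. ])}
```

```bash
python3 - <<'E'
from h import *
for n,z,roi in (('top',82,(160,250,295,435)),('side',82,(165,245,255,370))):
    im=cv2.imread(f'pics/{n}0.png'); d=np.load(f'{n}_d0.npy'); P=cloud(n,d)
    g=cv2.cvtColor(im,cv2.COLOR_BGR2GRAY).astype(int)
    m=((P[...,2]>66)&(P[...,2]<98)).astype(np.uint8); r0=np.zeros_like(m); r0[roi[0]:roi[1],roi[2]:roi[3]]=1; m&=r0
    k,l,st,ce=cv2.connectedComponentsWithStats(m); i=1+st[1:,4].argmax(); m=(l==i).astype(np.uint8)
    print(n,st[i],'medz',np.median(P[...,2][m>0]))
    mm=m if n=='top' else (m&(g>150).astype(np.uint8))
    c=max(cv2.findContours(mm,cv2.RETR_EXTERNAL,cv2.CHAIN_APPROX_NONE)[0],key=cv2.contourArea)[:,0,:]
    X=onplane(n,c,z)[:,:2].astype(np.float32)
    R=cv2.minAreaRect(X); print(R, cv2.boxPoints(R).round(1).tolist())
    vis=im.copy(); vis[mm>0]=(0.5*vis[mm>0]+[0,60,0]).astype(np.uint8)
    cv2.imwrite(f'pics/chest_{n}.png',cv2.resize(vis[roi[0]-10:roi[1]+30,roi[2]-10:roi[3]+10],None,fx=5,fy=5,interpolation=cv2.INTER_NEAREST))
E
```

```text
top [ 303  164  121   72 6014] medz 80.50583058547662
((637.816162109375, -221.94601440429688), (140.37294006347656, 275.8975524902344), 7.361985683441162) [[550.5, -94.0999984741211], [585.9000244140625, -367.79998779296875], [725.0999755859375, -349.79998779296875], [689.7000122070312, -76.0999984741211]]
side [ 258  170  108   75 4185] medz 82.69086156314475
((644.2272338867188, -223.72567749023438), (133.04513549804688, 277.5562438964844), 7.344342231750488) [[560.5, -94.5999984741211], [596.0, -369.8999938964844], [727.9000244140625, -352.8999938964844], [692.5, -77.5999984741211]]
```

View pics/chest_top.png

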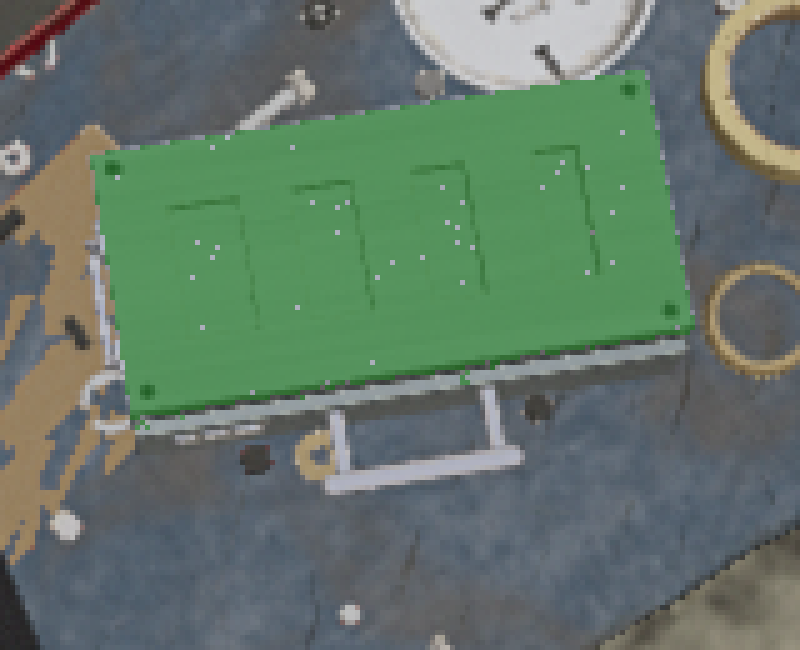

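View pics/chest_side.png

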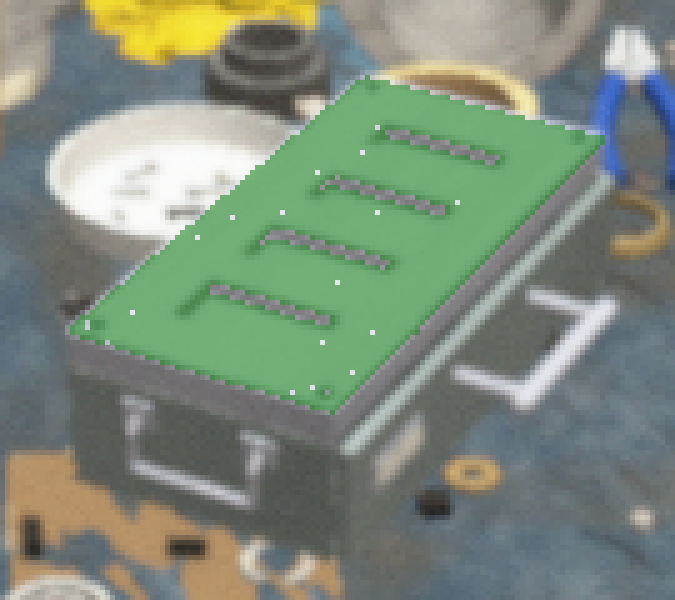

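The mask covers the chest's top plate in both views. Next I'll triangulate its four corner screws to get the chest frame, and measure the keyways, keys and bar.

```bash
python3 - <<'E'
from h import *
G={n:cv2.cvtColor(cv2.imread(f'pics/{n}0.png'),cv2.COLOR_BGR2GRAY).astype(float) for n in('top','side')}
def dark(n,u,v,r=3):
    u,v=int(round(u)),int(round(v)); w=G[n][v-r:v+r+1,u-r:u+r+1]; bg=np.percentile(w,70); W=np.clip(bg-8-w,0,None)
    yy,xx=np.mgrid[v-r:v+r+1,u-r:u+r+1]; return np.array([(W*xx).sum(),(W*yy).sum()])/W.sum()
pt={'BL':((307.2,183.2),(262.4,220)),'FL':((314.2,227.8),(309.6,233.2)),'BR':((410.6,167.6),(319,171.8)),'FR':((418.6,211.8),(361,182.2))}
Q={}
for k,(a,b) in pt.items():
    a=dark('top',*a);b=dark('side',*b); X,e=tri({'top':a,'side':b}); Q[k]=X
    print(k,a.round(1),b.round(1),X.round(1),'err',e['side'].round(1), 'top82',onplane('top',a,82)[0,:2].round(1),'side82',onplane('side',b,82)[0,:2].round(1))
c=sum(Q.values())/4; print('centre',c.round(2))
for a,b in (('BR','BL'),('FR','FL')): d=Q[b]-Q[a]; print('width dir',np.degrees(np.arctan2(-d[0],d[1])).round(2),np.linalg.norm(d).round(1))
for a,b in (('FL','BL'),('FR','BR')): d=Q[b]-Q[a]; print('depth dir',np.degrees(np.arctan2(d[1],d[0])).round(2),np.linalg.norm(d).round(1))
# keys
for n in('top','side'):
    d=np.load(f'{n}_d0.npy');P=cloud(n,d); im=cv2.imread(f'pics/{n}0.png')
    rois={'L':(190,218,198,218),'R':(200,226,232,250)} if n=='top' else {'L':(296,322,172,210),'R':(278,302,218,248)}
    for k,(v0,v1,u0,u1) in rois.items():
        hsv=cv2.cvtColor(im,cv2.COLOR_BGR2HSV); m=np.zeros((480,640),np.uint8)
        m[v0:v1,u0:u1]=((hsv[v0:v1,u0:u1,2]>160)&(hsv[v0:v1,u0:u1,1]<45))
        kk,l,st,ce=cv2.connectedComponentsWithStats(m); i=1+st[1:,4].argmax(); uv=np.argwhere(l==i)[:,::-1].astype(float)
        X=onplane(n,uv,24)[:,:2]; C=X.mean(0); ev,V=np.linalg.eigh(np.cov((X-C).T)); ax=V[:,1]
        # area in mm2 from pixel footprint
        J=onplane(n,[ce[i],ce[i]+[1,0],ce[i]+[0,1]],24)[:,:2]; A=st[i,4]*abs(np.cross(J[1]-J[0],J[2]-J[0]))
        q=(X-C)@np.c_[ax,[-ax[1],ax[0]]]
        print(n,k,'px',ce[i].round(1),'C',C.round(1),'ang',np.degrees(np.arctan2(ax[1],ax[0])).round(1),'ext',np.ptp(q,axis=0).round(1),'area',A.round(),'z',np.median(P[...,2][l==i]).round(1))
E
```

```text
BL [306.9 182.8] [260.7 220.1] [686.  -85.2  82.6] err [1.2 0.3] top82 [683.8 -86.6] side82 [689.5 -85.3]
FL [314.2 228. ] [309.9 234.4] [ 570.7 -101.7   82.1] err [-0.1 -0. ] top82 [ 570.9 -101.6] side82 [ 570.6 -101.9]
BR [410.7 167.3] [318. 170.] [ 714.8 -340.1   90.1] err [0.7 0.2] top82 [ 715.6 -342.1] side82 [ 725.6 -352.8]
FR [419.  212.1] [361.8 180.5] [ 600.3 -355.1   91.4] err [-0.2 -0. ] top82 [ 602.8 -356.4] side82 [ 608.7 -370.6]
centre [ 642.95 -220.51   86.54]
width dir 6.43 256.6
width dir 6.68 255.3
depth dir 8.14 116.6
depth dir 7.48 115.5
top L px [207.6 203.5] C [652.8 166.9] ang -160.0 ext [57.7 30.8] area 1617.0 z 23.3
top R px [241.  213.4] C [624.8  82.7] ang 166.9 ext [56.2 23.2] area 1259.0 z 24.0
side L px [192.2 307.2] C [655.  164.3] ang -160.8 ext [60.3 34.6] area 1861.0 z 25.3
side R px [232.9 290.3] C [627.2  79.8] ang 166.3 ext [62.4 26.2] area 1499.0 z 25.3<stdin>:24: DeprecationWarning: Arrays of 2-dimensional vectors are deprecated. Use arrays of 3-dimensional vectors instead. (deprecated in NumPy 2.0)
```

```bash
cat >> h.py <<'E'
def st():
    s=arm.read_state(); x,y,z,w=s['ee_rot']
    from scipy.spatial.transform import Rotation as Ro
    R=Ro.from_quat(s['ee_rot']).as_matrix(); phi=np.degrees(np.arctan2(R[1,1],R[0,1]))%360
    return s,R,phi
def go(x,y,z,phi=None):
    """totals in tool axes of the present pose (translate first), turn in tool deg"""
    s,R,p=st(); d=R.T@(np.array([x,y,z])-s['position'])
    t=0 if phi is None else -(((phi-p)+180)%360-180)
    print('now',s['position'].round(1),'phi',round(p,2),'w',round(s['gripper_width'],2),'t',round(s['clock'],2)); print('shift tool mm',d.round(1),'turn deg',round(t,2))
E
python3 - <<'E'
from h import *
X,e=tri({'top':(369.4,243.8),'side':(357.4,225)}); print(X,e)
print('top46',onplane('top',(369.4,243.8),49),'side46',onplane('side',(357.4,225),49))
a=np.radians(7.3); 
for C in ((643.3,-221.7),(644.2,-223.7)): print(np.array(C)-100*np.array([np.cos(a),np.sin(a)]))
s,R,p=st(); print(R.round(3),p)
# obstacles near: vice, max height from top depth in zones
P=cloud('top',np.load('top_d0.npy'))
for nm,(v0,v1,u0,u1) in dict(vice=(220,280,145,232),redbox=(115,190,215,310),dish=(115,170,360,418)).items():
    q=P[v0:v1,u0:u1].reshape(-1,3); q=q[q[:,2]>20]; print(nm,q.min(0).round(),q.max(0).round())
print(proj('top',[[198,-592,205]]))
E
```

```text
[ 534.18489095 -235.21708024   51.06497824] {'top': array([-0.1347202 , -0.25705851]), 'side': array([0.31273684, 0.06003359])}
top46 [[ 533.87235979 -235.67862383   49.        ]] side46 [[ 536.53633426 -237.86803015   49.        ]]
[ 544.11055574 -234.40646086]
[ 545.01055574 -236.40646086]
[[-0.948 -0.317 -0.001]
 [-0.317  0.948  0.002]
 [ 0.     0.002 -1.   ]] 108.48784696103911
vice [ 294. -123.   20.] [ 595.  318. 1527.]
redbox [ 294. -123.   20.] [ 880.  138. 1527.]
dish [ 294. -368.   20.] [ 869. -123. 1527.]
[[549.43741871 383.80521832]]
```

Emit:
drive_tool(
  steps=[
    [0,0,0,-7.88,0.042],
    [0,0,0,-7.88,0.042],
    [0,0,0,-7.88,0.042],
    [0,0,0,-7.88,0.042],
    [0,0,0,-7.88,0.042],
    [0,0,0,-7.88,0.042],
    [0,0,0,-7.88,0.042],
    [0,0,0,-7.88,0.042],
    [0,0,0,-7.88,0.042],
    [0,0,0,-7.88,0.042],
    [-0.02,-0.025,0,0,0.042],
    [-0.025,-0.031,0,0,0.042],
    [-0.03,-0.037,0,0,0.042],
    [-0.03,-0.037,0,0,0.042],
    [-0.03,-0.037,0,0,0.042],
    [-0.03,-0.037,0,0,0.042],
    [-0.03,-0.037,0,0,0.042],
    [-0.03,-0.037,0,0,0.042],
    [-0.03,-0.037,0,0,0.042],
    [-0.02,-0.025,0,0,0.042],
  ],
)

```text
clock: 2.1
position: [502.1, -274.3, 206.1]
ee_rot: [0.751, -0.66, -0.0, -0.0]
contact_force: [-0.4, 0.0, 0.3]
gripper_width: 41.6
```

```bash
python3 - <<'E'
from h import *
go(535.5,-236.5,90,187.3)
E
```

```text
now [ 502.1 -274.3  206.1] phi 187.41 w 41.62 t 2.1
shift tool mm [-33.2 -38.  116.1] turn deg 0.11
```

Emit:
drive_tool(
  steps=[
    [-0.018,-0.02,0,0,0.04],
    [-0.015,-0.018,0.02,0.1,0.04],
    [0,0,0.03,0,0.04],
    [0,0,0.03,0,0.04],
    [0,0,0.03,0,0.032],
    [0,0,0,0,0.032],
    [0,0,0,0,0.032],
  ],
)

```text
clock: 2.8
position: [534.2, -239.4, 96.6]
ee_rot: [0.75, -0.661, -0.0, 0.0]
contact_force: [0.8, 0.0, 0.2]
gripper_width: 31.9
```

```bash
cat >> h.py <<'E'
def snap(tag):
    for n in('top','side'):
        im,d=arm.get_image(n); cv2.imwrite(f'pics/{n}_{tag}.png',im); np.save(f'{n}_{tag}.npy',d)
def crop(n,tag,v0,v1,u0,u1,f=4):
    im=cv2.imread(f'pics/{n}_{tag}.png'); cv2.imwrite(f'pics/{n}_{tag}_z.png',cv2.resize(im[v0:v1,u0:u1],None,fx=f,fy=f,interpolation=cv2.INTER_CUBIC))
E
python3 - <<'E'
from h import *
go(535.5,-236.5,32,187.3)
snap('bar'); crop('side','bar',150,290,280,440,5); crop('top','bar',170,290,300,440,5)
E
```

```text
now [ 534.2 -239.4   96.6] phi 187.22 w 31.92 t 2.8
shift tool mm [-2.7 -1.7 64.6] turn deg -0.08
```

View pics/side_bar_z.png

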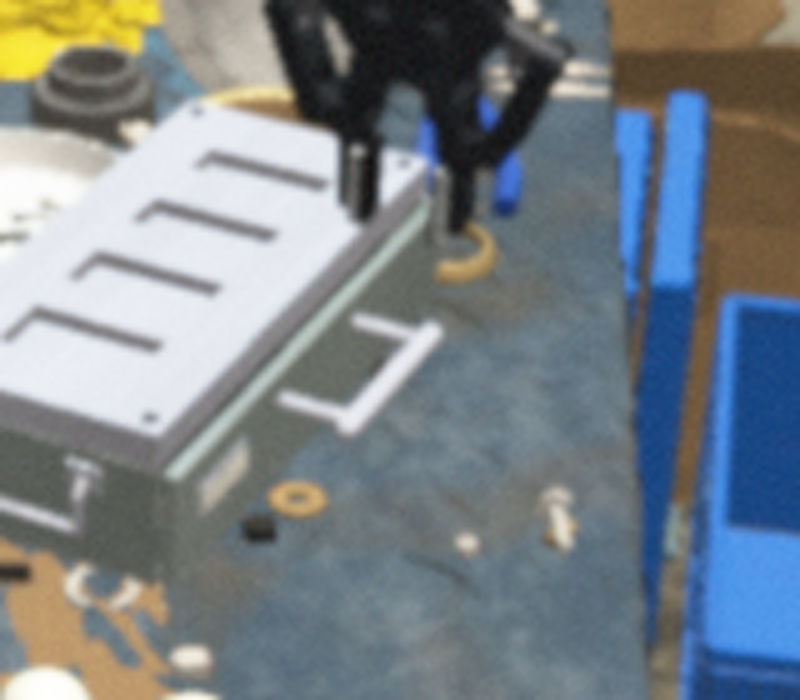

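View pics/top_bar_z.png

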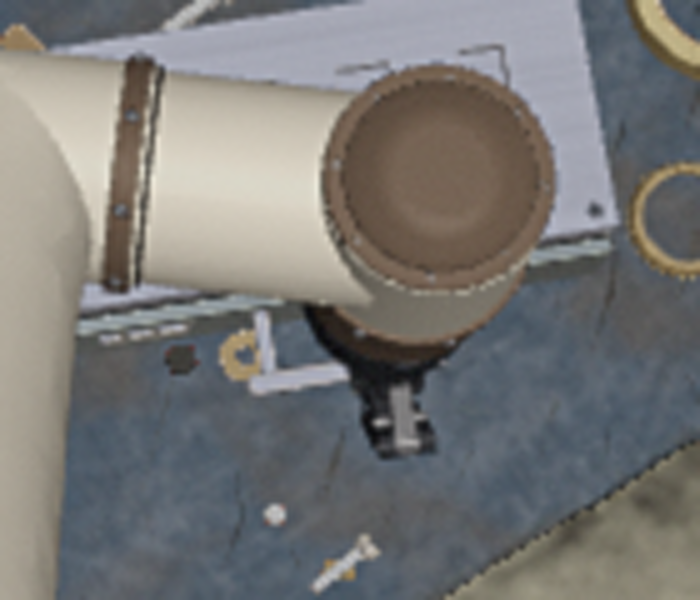

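```bash
python3 - <<'E'
from h import *
s,R,p=st(); T=s['position']; y=R[:,1]; x=R[:,0]
for h in (0,4,8):
    Q=[T+y*o+x*l+[0,0,h] for o in(-16,16,-30,30) for l in(-11,11)]
    print(h,((proj('side',Q)-[280,150])*5).round().tolist())
E
```

```text
0 [[353.0, 281.0], [374.0, 259.0], [420.0, 299.0], [440.0, 277.0], [325.0, 273.0], [346.0, 251.0], [449.0, 308.0], [470.0, 285.0]]
4 [[354.0, 273.0], [375.0, 251.0], [420.0, 292.0], [441.0, 269.0], [325.0, 265.0], [346.0, 244.0], [450.0, 300.0], [470.0, 277.0]]
8 [[354.0, 265.0], [375.0, 243.0], [421.0, 284.0], [441.0, 261.0], [325.0, 257.0], [347.0, 236.0], [451.0, 292.0], [471.0, 269.0]]
```

```bash
python3 - <<'E'
from h import *
snap('bar2'); crop('side','bar2',150,230,320,400,8)
s,R,p=st(); T=s['position']; print(T,s['clock']); y=R[:,1]; x=R[:,0]
for h in (0,10,20,30):
    Q=[T+y*o+x*l+[0,0,h] for o in(-16,16,-30,30) for l in(-11,11)]
    print(h,((proj('side',Q)-[320,150])*8).round().tolist())
d=np.load('side_bar2.npy'); P=cloud('side',d)
for v in range(180,212,2): print(v,[tuple(P[v,u].round().astype(int)) for u in (349,351,353,355,368,370,372,374)])
E
```

```text
[ 535.26822746 -239.53527506   98.44064464] 3.0
0 [[246.0, 450.0], [279.0, 415.0], [352.0, 479.0], [385.0, 444.0], [200.0, 437.0], [234.0, 402.0], [399.0, 492.0], [432.0, 456.0]]
10 [[247.0, 418.0], [281.0, 383.0], [354.0, 448.0], [387.0, 412.0], [201.0, 406.0], [235.0, 371.0], [402.0, 461.0], [434.0, 425.0]]
20 [[249.0, 386.0], [283.0, 352.0], [356.0, 416.0], [389.0, 380.0], [203.0, 374.0], [237.0, 340.0], [404.0, 429.0], [436.0, 393.0]]
30 [[251.0, 354.0], [285.0, 320.0], [358.0, 383.0], [392.0, 348.0], [204.0, 342.0], [239.0, 308.0], [406.0, 396.0], [439.0, 361.0]]
180 [(np.int64(555), np.int64(-223), np.int64(163)), (np.int64(554), np.int64(-229), np.int64(161)), (np.int64(553), np.int64(-235), np.int64(159)), (np.int64(554), np.int64(-246), np.int64(154)), (np.int64(514), np.int64(-231), np.int64(173)), (np.int64(506), np.int64(-226), np.int64(178)), (np.int64(504), np.int64(-231), np.int64(176)), (np.int64(502), np.int64(-236), np.int64(175))]
182 [(np.int64(555), np.int64(-223), np.int64(159)), (np.int64(555), np.int64(-231), np.int64(155)), (np.int64(551), np.int64(-232), np.
[... 4903 characters left out ...]
p.int64(577), np.int64(-274), np.int64(62)), (np.int64(578), np.int64(-284), np.int64(57)), (np.int64(579), np.int64(-296), np.int64(51)), (np.int64(599), np.int64(-394), np.int64(-3)), (np.int64(591), np.int64(-390), np.int64(2)), (np.int64(587), np.int64(-393), np.int64(2)), (np.int64(583), np.int64(-396), np.int64(1))]
210 [(np.int64(573), np.int64(-258), np.int64(66)), (np.int64(576), np.int64(-273), np.int64(57)), (np.int64(576), np.int64(-282), np.int64(53)), (np.int64(580), np.int64(-298), np.int64(44)), (np.int64(589), np.int64(-376), np.int64(3)), (np.int64(584), np.int64(-378), np.int64(4)), (np.int64(582), np.int64(-384), np.int64(2)), (np.int64(577), np.int64(-385), np.int64(3))]
```

View pics/side_bar2_z.png

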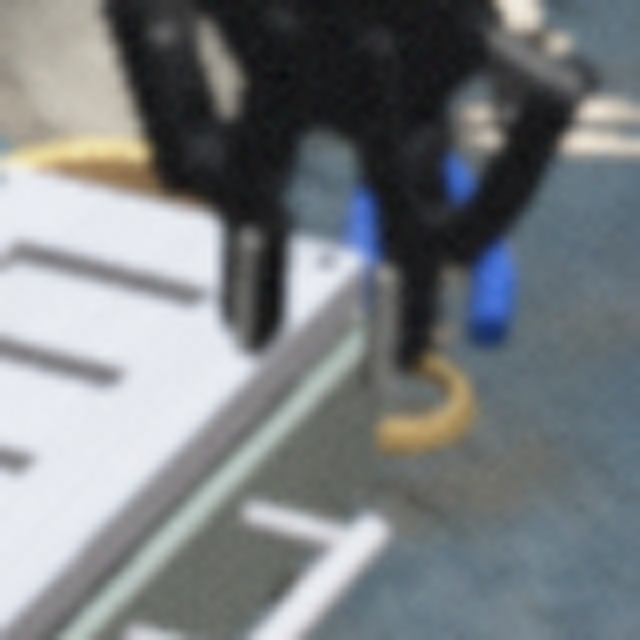

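```bash
python3 - <<'E'
from h import *
s,R,p=st(); print(s['position'],s['clock'],s['joints'],s['contact_force'],s['gripper_width'],R[:,2],arm.grip_point_offset)
c=[-np.array(cam(n)[1]).T@cam(n)[2] for n in('top','side')]; print(c)
E
```

```text
[ 535.26822746 -239.53527506   98.44064464] 3.0 [-1.44620289e-01  4.15748489e-01 -2.37886595e-01  3.66671531e-04
 -9.13567671e-01  2.70048232e-01] [ 0.04440991 -0.13031341  0.37925932] 31.679928957075074 [ 3.51424569e-03 -8.05156309e-04 -9.99993501e-01] 18.700000000000003
[array([ 293.84275743, -123.18635913, 1527.48026337]), array([-40.76840323, 758.10008812, 770.20138572])]
```

Emit:
drive_tool(
  steps=[
    [0,0,0,0,0.032],
    [0,0,0,0,0.032],
  ],
)

```text
clock: 3.2
position: [534.5, -239.3, 97.4]
ee_rot: [0.75, -0.661, 0.001, -0.0]
contact_force: [0.4, 0.0, 0.7]
gripper_width: 32.5
```

```bash
python3 - <<'E'
from h import *
snap('bar3'); s,R,p=st(); print(s['position'],s['clock'],s['joints'])
d=np.load('side_bar3.npy'); P=cloud('side',d)
for v in range(186,204,2): print(v,[tuple(int(a) for a in P[v,u]) for u in (349,351,353,368,370,372)])
E
```

```text
[ 534.24357602 -239.25345386   96.98098364] 3.3 [-1.44546587e-01  4.17126592e-01 -2.39792179e-01  1.52898955e-05
 -9.13075093e-01  2.70076538e-01]
186 [(555, -224, 147), (551, -226, 148), (552, -236, 143), (511, -230, 159), (510, -236, 157), (506, -237, 158)]
188 [(551, -219, 146), (551, -227, 143), (548, -230, 142), (513, -232, 153), (507, -232, 155), (-40, 758, 770)]
190 [(555, -225, 137), (551, -226, 138), (551, -235, 134), (511, -230, 149), (509, -236, 148), (506, -238, 148)]
192 [(552, -221, 135), (549, -223, 135), (550, -234, 130), (512, -232, 144), (506, -230, 146), (506, -239, 142)]
194 [(554, -224, 128), (549, -225, 129), (548, -231, 127), (512, -232, 138), (509, -236, 138), (504, -236, 140)]
196 [(588, -282, 85), (586, -286, 84), (586, -296, 80), (511, -231, 134), (507, -234, 134), (505, -239, 133)]
198 [(585, -277, 83), (587, -288, 78), (590, -302, 70), (511, -233, 128), (615, -429, 3), (614, -439, 0)]
200 [(585, -276, 79), (587, -289, 72), (587, -299, 67), (616, -422, 1), (609, -420, 4), (605, -422, 4)]
202 [(583, -273, 75), (586, -288, 68), (585, -295, 64), (611, -414, 0), (609, -420, -1), (602, -418, 1)]
```

```bash
python3 - <<'E'
from h import *
print(proj('side',[[198,-592,205],[198,-592,235]]),proj('top',[[198,-592,205]]))
d=np.load('side_d0.npy');P=cloud('side',d)
for v in range(100,140,3): print(v,[tuple(int(a) for a in P[v,u]) for u in (576,580,584,588,592)])
cv2.imwrite('pics/side0_g.png',cv2.resize(cv2.imread('pics/side0.png')[0:150,540:640],None,fx=4,fy=4))
cv2.imwrite('pics/top0_g.png',cv2.resize(cv2.imread('pics/top0.png')[340:440,500:640],None,fx=4,fy=4))
E
```

```text
[[573.26112061 145.76605629]
 [576.62877002 133.29259586]] [[549.43741871 383.80521832]]
100 [(224, -632, 293), (202, -557, 320), (189, -528, 332), (181, -524, 335), (174, -528, 335)]
103 [(222, -627, 288), (201, -558, 314), (187, -525, 327), (180, -527, 328), (173, -529, 329)]
106 [(220, -629, 281), (198, -550, 310), (185, -522, 322), (178, -522, 324), (171, -527, 324)]
109 [(220, -636, 272), (196, -546, 306), (184, -521, 316), (176, -522, 318), (170, -527, 318)]
112 [(217, -629, 268), (193, -543, 301), (202, -634, 269), (-40, 758, 770), (168, -526, 312)]
115 [(216, -632, 260), (189, -529, 299), (-40, 758, 770), (-40, 758, 770), (167, -530, 304)]
118 [(214, -631, 253), (185, -512, 299), (179, -523, 297), (172, -522, 299), (164, -524, 300)]
121 [(213, -633, 246), (188, -538, 283), (178, -523, 291), (170, -521, 294), (-40, 758, 770)]
124 [(-40, 758, 770), (187, -539, 277), (179, -538, 279), (172, -544, 279), (-40, 758, 770)]
127 [(194, -545, 266), (184, -535, 272), (177, -539, 272), (-40, 758, 770), (-40, 758, 770)]
130 [(192, -542, 261), (183, -535, 266), (175, -535, 268), (-40, 758, 770), (-40, 758, 770)]
133 [(189, -538, 256), (182, -538, 258), (174, -538, 260), (-40, 758, 770), (-40, 758, 770)]
136 [(188, -540, 249), (180, -537, 252), (174, -549, 249), (-40, 758, 770), (-40, 758, 770)]
139 [(-40, 758, 770), (-40, 758, 770), (-40, 758, 770), (-40, 758, 770), (-40, 758, 770)]
```

View pics/side0_g.png

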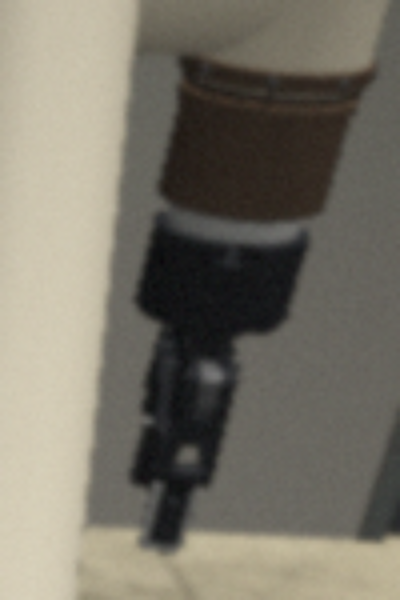

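View pics/top0_g.png

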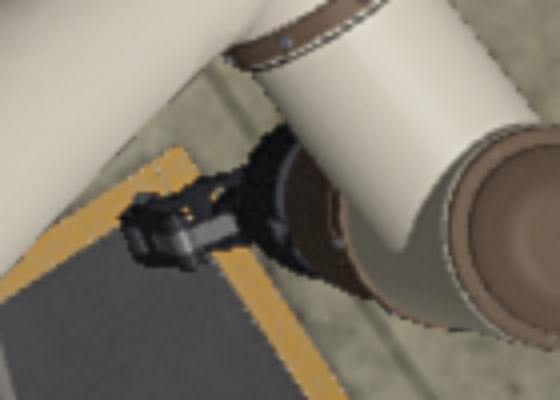

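Emit:
drive_tool(
  steps=[
    [-0.003,-0.001,0.015,0,0.032],
    [0,0,0.02,0,0.032],
    [0,0,0.02,0,0.032],
    [0,0,0,0,0.032],
    [0,0,0,0,0.032],
    [0,0,0,0,0.032],
  ],
)

```text
clock: 3.9
position: [535.7, -236.3, 42.7]
ee_rot: [0.75, -0.661, 0.001, -0.0]
contact_force: [-0.2, 0.5, -0.3]
gripper_width: 32.3
```

```bash
python3 - <<'E'
from h import *
snap('bar4'); crop('side','bar4',170,250,310,400,8); s,R,p=st(); print(s['position'],s['clock'],s['contact_force'])
E
```

```text
[ 535.58064823 -236.2781497    42.76316868] 4.0 [-0.08898922 -0.61299112 -0.44160738]
```

View pics/side_bar4_z.png

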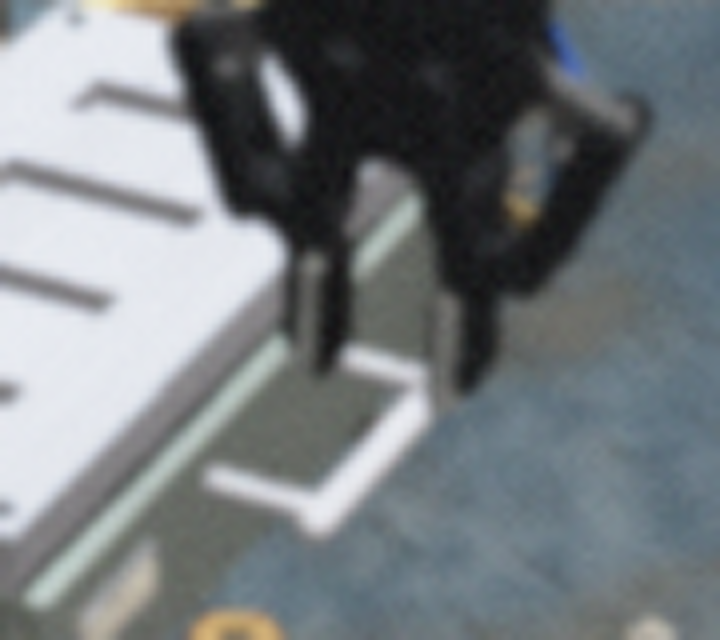

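Emit:
drive_tool(
  steps=[
    [0,0,0.01,0,0.032],
    [0,0,0.01,0,0.032],
    [0,0,0.008,0,0.032],
    [0,0,0.004,0,0.032],
    [0,0,0,0,0.032],
    [0,0,0,0,0.032],
  ],
)

```text
clock: 4.6
position: [534.2, -236.0, 10.4]
ee_rot: [0.75, -0.661, -0.0, 0.0]
contact_force: [-5.1, 1.2, 9.2]
gripper_width: 31.9
```

```bash
python3 - <<'E'
from h import *
snap('bar5'); crop('side','bar5',170,250,310,400,8); s,R,p=st(); print(s['position'],s['clock'],s['contact_force'])
E
```

```text
[ 534.22020822 -236.07326526   10.41619503] 4.7 [-4.36383209  2.40531363  9.70654993]
```

View pics/side_bar5_z.png

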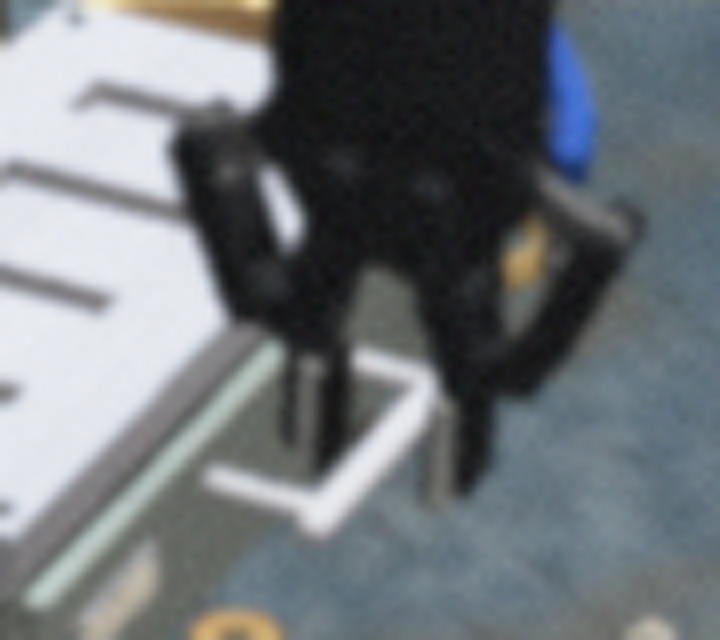

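Emit:
drive_tool(
  steps=[
    [0,0.002,-0.001,0,0.02],
    [0,0,0,0,0.012],
    [0,0,0,0,0.006],
    [0,0,0,0,0.006],
    [0,0,0,0,0.006],
    [0,0,0,0,0.006],
  ],
)

```text
clock: 5.3
position: [533.1, -236.4, 10.5]
ee_rot: [0.75, -0.661, 0.0, -0.0]
contact_force: [0.6, 0.4, 1.2]
gripper_width: 8.3
```

```bash
python3 - <<'E'
from h import *
snap('bar6'); crop('side','bar6',170,250,310,400,8); s,R,p=st(); print(s['position'],s['clock'],s['contact_force'],s['gripper_width'])
E
```

```text
[ 533.10442768 -236.36235451   10.50306502] 5.4 [0.63613523 0.98295122 1.01745053] 8.443083154019508
```

View pics/side_bar6_z.png

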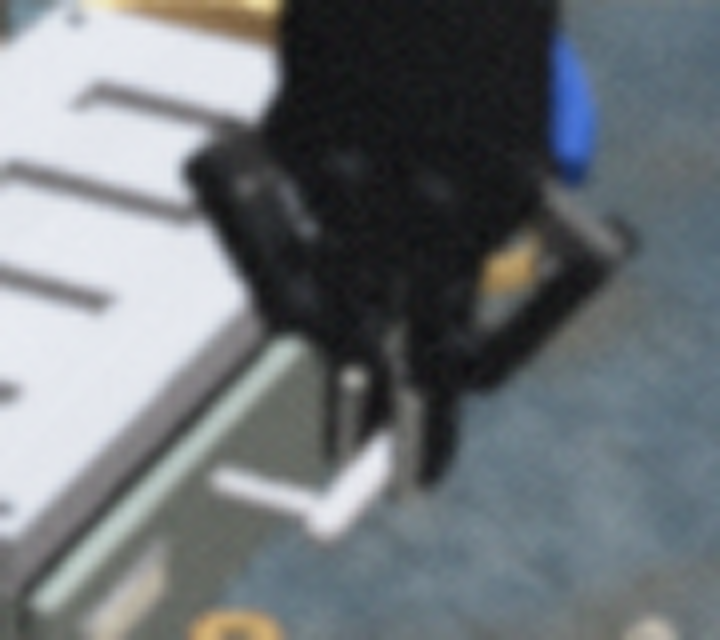

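Emit:
drive_tool(
  steps=[
    [0,0.005,0,0,0.004],
    [0,0.008,0,0,0.004],
    [0,0.01,0,0,0.004],
    [0,0.01,0,0,0.004],
    [0,0.01,0,0,0.004],
    [0,0.01,0,0,0.004],
    [0,0.01,0,0,0.004],
    [0,0.01,0,0,0.004],
    [0,0.01,0,0,0.004],
    [0,0.01,0,0,0.004],
    [0,0.008,0,0,0.004],
    [0,0.005,0,0,0.004],
    [0,0,0,0,0.004],
    [0,0,0,0,0.004],
  ],
)

```text
clock: 6.8
position: [426.2, -249.9, 10.5]
ee_rot: [0.75, -0.661, -0.001, 0.001]
contact_force: [0.4, -5.6, 0.9]
gripper_width: 8.5
```

```bash
python3 - <<'E'
from h import *
snap('d1'); crop('side','d1',160,300,290,430,5); s,R,p=st(); print(s['position'],s['clock'],s['contact_force'],s['gripper_width'])
print(R.T@(s['position']-[533.1,-236.4,10.5]))
E
```

```text
[ 426.21999075 -249.91345185   10.44881614] 6.9 [-0.77852657 -5.37357662  0.88020701] 8.964552670413221
[1.90589463e-02 1.07730345e+02 3.53175618e-01]
```

View pics/side_d1_z.png

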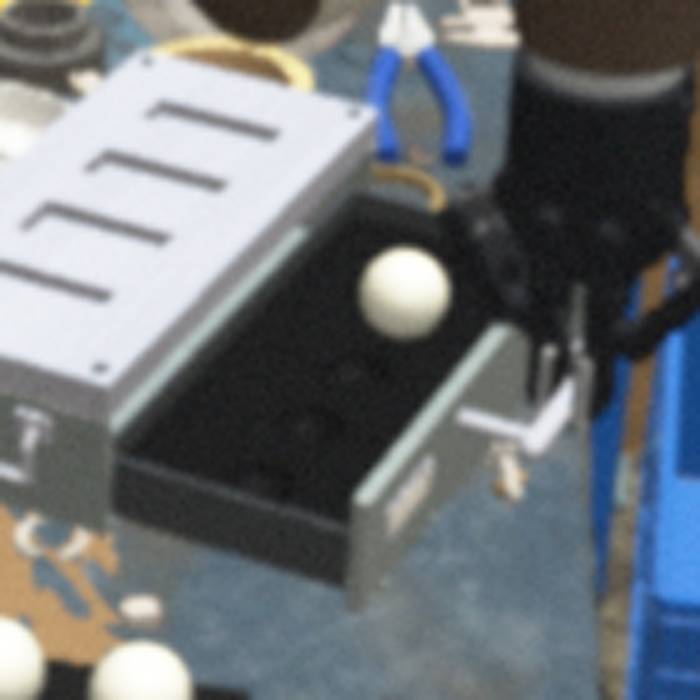

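Emit:
drive_tool(
  steps=[
    [0,0,0,0,0.02],
    [0,0,0,0,0.028],
    [0,0,0,0,0.028],
    [0,0,-0.01,0,0.03],
    [0,0,-0.03,0,0.03],
    [0,0,-0.03,0,0.03],
    [0,0,-0.03,0,0.04],
    [0,0,-0.02,0,0.062],
    [-0.02,-0.004,0,0,0.062],
    [-0.03,-0.006,0,0,0.062],
    [-0.03,-0.006,0,0,0.062],
    [-0.03,-0.006,0,0,0.062],
    [-0.03,-0.006,0,0,0.062],
    [-0.03,-0.006,0,0,0.062],
    [-0.03,-0.006,0,0,0.062],
    [-0.03,-0.006,0,0,0.062],
    [-0.03,-0.006,0,0,0.062],
    [-0.03,-0.006,0,0,0.062],
    [-0.015,0,0,0,0.062],
    [0,0,0,0,0.062],
  ],
)

```text
clock: 8.9
position: [446.8, 61.9, 131.2]
ee_rot: [0.751, -0.66, 0.0, -0.0]
contact_force: [0.8, -0.3, 0.2]
gripper_width: 61.9
```

```bash
python3 - <<'E'
from h import *
go(445.2,58.8,50,187.3)
E
```

```text
now [446.8  61.9 131.2] phi 187.37 w 61.87 t 8.9
shift tool mm [ 2.9  2.1 81.2] turn deg 0.07
```

Emit:
drive_tool(
  steps=[
    [0.003,0.002,0.03,0,0.062],
    [0,0,0.03,0,0.062],
    [0,0,0.03,0,0.062],
    [0,0,0.016,0,0.062],
    [0,0,0,0,0.062],
    [0,0,0,0,0.062],
    [0,0,0,0,0.062],
  ],
)

```text
clock: 9.6
position: [446.3, 57.2, 25.8]
ee_rot: [0.75, -0.661, 0.001, -0.001]
contact_force: [0.4, -0.2, 0.3]
gripper_width: 62.1
```

```bash
python3 - <<'E'
from h import *
snap('b1'); crop('side','b1',250,350,250,370,6); crop('top','b1',220,310,220,310,6); s,R,p=st(); print(s['position'],s['clock'],s['contact_force'],s['gripper_width'])
E
```

```text
[446.13435359  57.30259737  25.71219852] 9.7 [-0.61458211 -0.10028182  0.13689619] 62.27618559479481
```

View pics/side_b1_z.png

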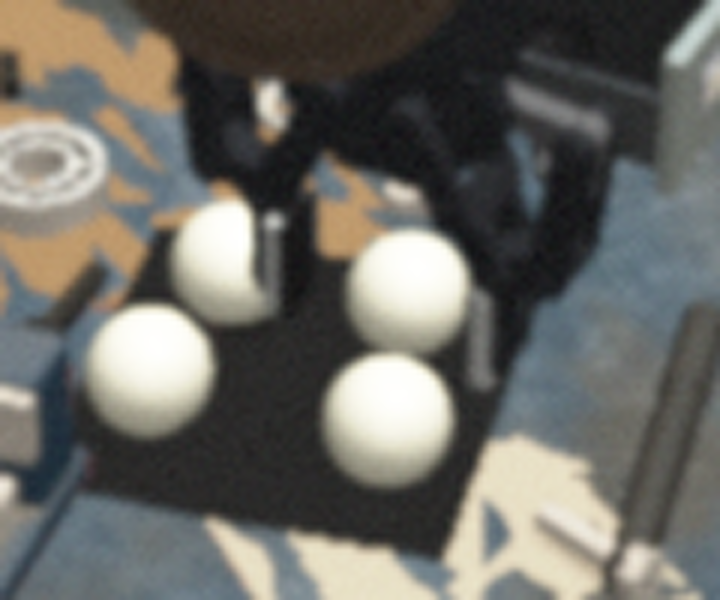

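View pics/top_b1.png

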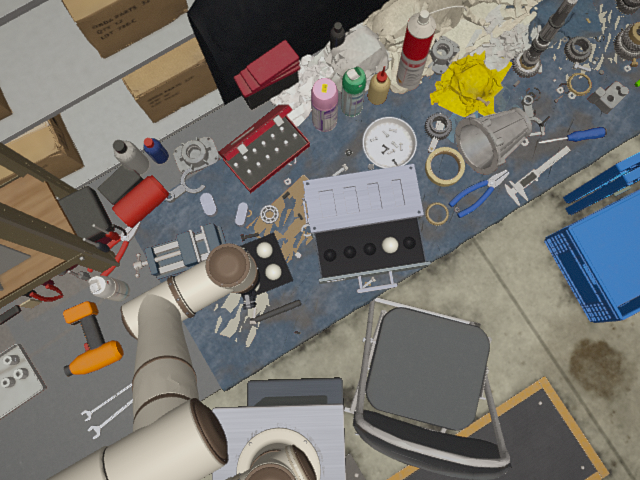

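Emit:
drive_tool(
  steps=[
    [0,0,0.01,0,0.062],
    [0,0,0.01,0,0.062],
    [0,0,0.005,0,0.062],
    [0,0,0.003,0,0.062],
    [0,0,0,0,0.062],
  ],
)

```text
clock: 10.2
position: [444.9, 56.8, -4.2]
ee_rot: [0.75, -0.661, -0.0, 0.001]
contact_force: [0.6, 1.0, 0.3]
gripper_width: 62.1
```

Emit:
drive_tool(
  steps=[
    [0,0,0.003,0,0.062],
    [0,0,0.003,0,0.062],
    [0,0,0.003,0,0.062],
    [0,0,0,0,0.062],
    [0,0,0,0,0.062],
  ],
)

```text
clock: 10.7
position: [445.3, 57.0, -12.5]
ee_rot: [0.75, -0.661, -0.0, 0.0]
contact_force: [-0.0, -0.4, 0.5]
gripper_width: 62.1
```

```bash
python3 - <<'E'
from h import *
snap('b2'); crop('side','b2',250,350,250,370,6);  s,R,p=st(); print(s['position'],s['clock'],s['contact_force'],s['gripper_width'])
E
```

```text
[445.39861253  57.07521391 -12.40107886] 10.8 [0.20331519 0.18726604 0.43412139] 61.60734316228264
```

View pics/side_b2_z.png

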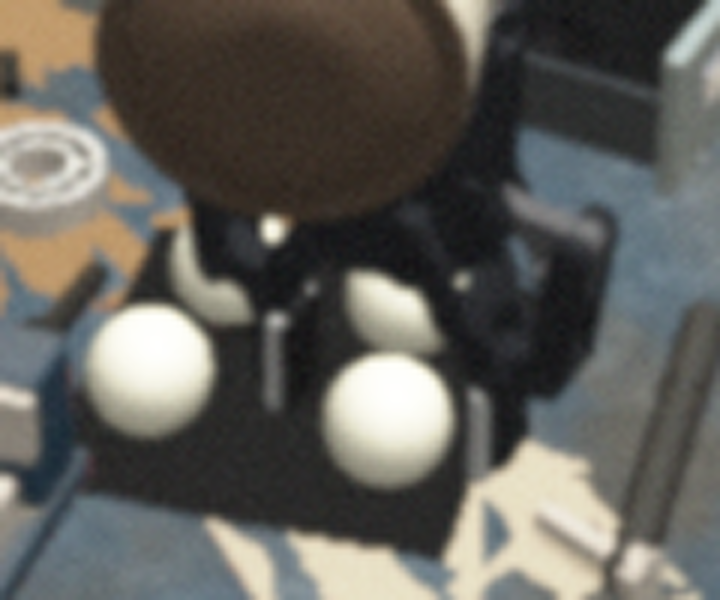

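```bash
python3 - <<'E'
from h import *
P=cloud('side',np.load('side_b2.npy'))
for u in (294,295,296,328,329,330): print(u,[tuple(int(a) for a in P[v,u]) for v in range(306,332,3)])
E
```

```text
294 [(481, 71, 49), (480, 74, 44), (480, 73, 36), (481, 72, 28), (493, 56, 3), (489, 62, 2), (482, 71, 5), (478, 77, 3), (473, 83, 2)]
295 [(478, 72, 51), (478, 72, 44), (479, 71, 35), (479, 72, 29), (478, 72, 22), (487, 61, 2), (481, 70, 4), (475, 77, 4), (469, 86, 7)]
296 [(476, 72, 52), (476, 73, 46), (476, 72, 38), (476, 72, 31), (475, 74, 25), (484, 61, 4), (478, 70, 6), (476, 73, 2), (469, 82, 4)]
328 [(409, 66, 81), (411, 64, 72), (410, 65, 66), (411, 63, 57), (410, 65, 52), (412, 61, 41), (410, 63, 36), (409, 64, 30), (410, 63, 22)]
329 [(410, 63, 78), (409, 63, 72), (409, 64, 66), (408, 64, 60), (409, 63, 51), (410, 61, 42), (408, 64, 38), (408, 63, 30), (408, 62, 22)]
330 [(408, 62, 79), (406, 65, 75), (406, 65, 68), (405, 66, 62), (407, 62, 51), (408, 61, 43), (408, 60, 35), (408, 60, 28), (407, 61, 21)]
```

Emit:
drive_tool(
  steps=[
    [0,0,0.004,0,0.052],
    [0,0,0,0,0.045],
    [0,0,0,0,0.043],
    [0,0,0,0,0.041],
    [0,0,0,0,0.04],
    [0,0,0,0,0.0395],
    [0,0,0,0,0.0395],
  ],
)

```text
clock: 11.5
position: [445.4, 57.1, -16.4]
ee_rot: [0.75, -0.661, 0.0, -0.0]
contact_force: [0.4, -0.5, 1.0]
gripper_width: 39.3
```

Emit:
drive_tool(
  steps=[
    [0,0,0,0,0.0395],
    [0,0,0,0,0.0395],
  ],
)

```text
clock: 11.7
position: [445.4, 57.1, -16.4]
ee_rot: [0.75, -0.661, 0.0, -0.0]
contact_force: [0.6, -0.5, -0.0]
gripper_width: 39.7
```

```bash
python3 - <<'E'
from h import *
for i in range(1): snap('b3')
crop('side','b3',250,350,250,370,6);  s,R,p=st(); print(s['position'],s['clock'],s['contact_force'],s['gripper_width'])
E
```

```text
[445.41319939  57.0644104  -16.42274457] 11.8 [0.38408398 0.34334414 0.99307573] 39.65549079165049
```

View pics/side_b3_z.png

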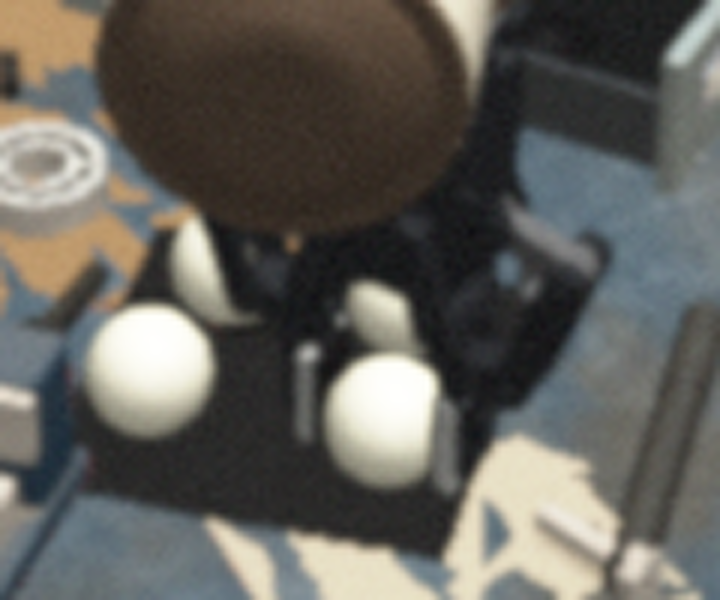

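Emit:
drive_tool(
  steps=[
    [0,0,-0.005,0,0.0395],
    [0,0,-0.01,0,0.0395],
    [0,0,-0.01,0,0.0395],
    [0,0,0,0,0.0395],
    [0,0,0,0,0.0395],
  ],
)

```text
clock: 12.3
position: [445.5, 57.2, 9.1]
ee_rot: [0.75, -0.661, 0.0, -0.001]
contact_force: [-1.4, 0.1, -1.0]
gripper_width: 39.8
```

```bash
python3 - <<'E'
from h import *
for i in range(1): snap('b4')
crop('side','b4',250,350,250,370,6);  s,R,p=st(); print(s['position'],s['clock'],s['contact_force'],s['gripper_width'])
E
```

```text
[445.08516774  56.94661564   8.46798642] 12.4 [-0.66070403 -0.25959951 -0.66188057] 39.8182672319396
```

View pics/side_b4_z.png

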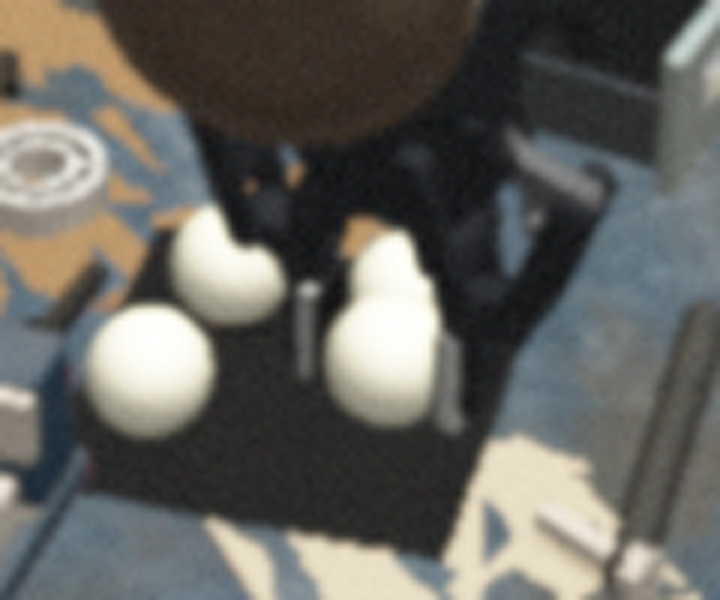

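```bash
python3 - <<'E'
from h import *
im=cv2.imread('pics/top_b1.png'); g=cv2.cvtColor(im,cv2.COLOR_BGR2GRAY)
crop('top','b1',210,300,310,435,6)
c=g[225:275,318:425]; print(np.percentile(c,[5,25,50,75]))
# pocket ball
m=np.zeros_like(g); m[230:260,378:402]=(g[230:260,378:402]>130); mu=cv2.moments(m,True); bc=(mu['m10']/mu['m00'],mu['m01']/mu['m00']); print('ball',bc,mu['m00'],onplane('top',bc,42)[0])
k=np.array([325.,255])
for u,v in ((330,255),(350,252),(370,248),(409,242)):
    w=g[v-9:v+10,u-9:u+10].astype(float); W=np.clip(np.median(w)-6-w,0,None); yy,xx=np.mgrid[v-9:v+10,u-9:u+10]; q=((W*xx).sum()/W.sum(),(W*yy).sum()/W.sum()); print(np.round(q,1),onplane('top',q,29)[0].round(1))
m2=np.zeros_like(g)
ims=cv2.imread('pics/side_b4.png'); gs=cv2.cvtColor(ims,cv2.COLOR_BGR2GRAY); m=np.zeros_like(gs); m[205:232,358:382]=gs[205:232,358:382]>130; mu=cv2.moments(m,True); sc=(mu['m10']/mu['m00'],mu['m01']/mu['m00']); print('side',sc,mu['m00'],onplane('side',sc,42)[0], tri({'top':bc,'side':sc})[0])
E
```

```text
[32. 47. 49. 52.]
ball (389.8952879581152, 244.6020942408377) 191.0 [ 531.55780125 -286.64233088   42.        ]
[329.8 255.1] [ 511.5 -137.9   29. ]
[349.8 252. ] [ 518.  -187.7   29. ]
[369.7 248.9] [ 524.4 -237.4   29. ]
[409.3 242.7] [ 537.2 -336.5   29. ]
side (370.72850678733033, 217.3710407239819) 221.0 [ 534.79158601 -294.00319079   42.        ] [ 530.58454946 -286.08700492   47.45761212]
```

View pics/top_b1_z.png

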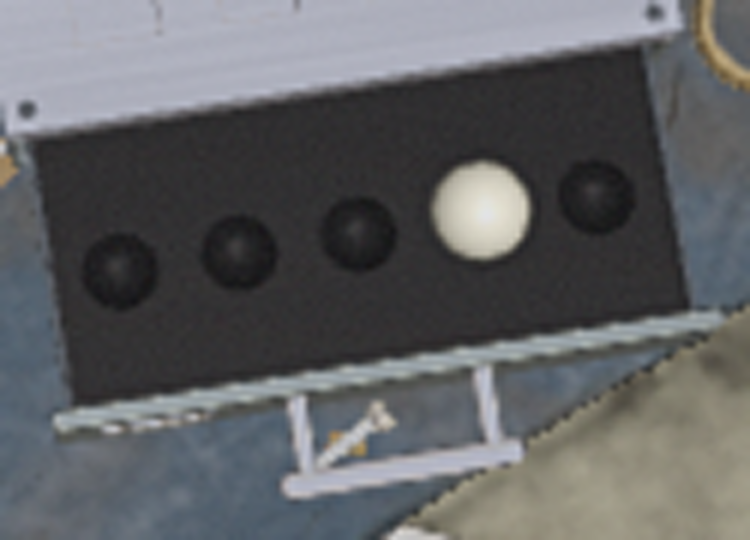

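```bash
python3 - <<'E'
from h import *
s,R,p=st(); T=s['position']
P=cloud('side',np.load('side_b4.npy')).reshape(-1,3); im=cv2.imread('pics/side_b4.png').reshape(-1,3)
q=(P-T)@R; ok=(np.abs(q[:,0])<60)&(np.abs(q[:,1])<110)&(P[:,2]>30)&(im.max(1)<140)
q=q[ok]; h=-q[:,2]
for a in range(24,140,6):
    m=(h>=a)&(h<a+6); 
    if m.sum()>3: print(a,m.sum(),'y',np.percentile(q[m,1],[1,99]).round(),'x',np.percentile(q[m,0],[1,99]).round())
P=cloud('top',np.load('top_b1.npy')); a=np.radians(7.37); ex=np.array([np.cos(a),np.sin(a)]); ey=np.array([-np.sin(a),np.cos(a)])
D=P[...,:2]-[524.4,-237.4]; X=D@ex; Y=D@ey
print('y profile at x=+20')
for y in range(-140,141,4):
    m=(abs(X-25)<10)&(abs(Y-y)<2.0); print(y,np.median(P[...,2][m]).round(1) if m.any() else None,end='; ')
print('\nx profile at y=25')
for x in range(-110,100,4):
    m=(abs(Y-25)<10)&(abs(X-x)<2.0); print(x,np.median(P[...,2][m]).round(1) if m.any() else None,end='; ')
E
```

```text
24 10 y [-40.  26.] x [-16.  48.]
30 38 y [-62.  26.] x [-45.  -5.]
36 52 y [-79.  33.] x [-59.   5.]
42 57 y [-80.  33.] x [-58.   5.]
48 60 y [-52.  33.] x [-33.   7.]
54 58 y [-90.  33.] x [-59.   8.]
60 42 y [-31.  33.] x [-14.   8.]
66 40 y [-36.  35.] x [-14.   8.]
72 68 y [-40.  49.] x [-16.   9.]
78 152 y [-51.  52.] x [-16.  11.]
84 112 y [-53.  53.] x [-15.  12.]
90 103 y [-59.  56.] x [-18.  12.]
96 145 y [-59.  59.] x [-19.  15.]
102 119 y [-60.  61.] x [-19.   9.]
108 120 y [-63.  62.] x [-19.   4.]
114 114 y [-63.  64.] x [-20.   6.]
120 120 y [-20.  66.] x [-22.  13.]
126 189 y [-15.  66.] x [-22.  10.]
132 127 y [-5. 56.] x [-22.   7.]
138 51 y [10. 42.] x [-14.   6.]
y profile at x=+20
-140 0.8; -136 3.2; -132 37.4; -128 37.0; -124 27.6; -120 27.6; -116 29.2; -112 28.8; -108 28.5; -104 27.4; -100 29.3; -96 26.5; -92 28.9; -88 27.6; -84 26.4; -80 30.4; -76 28.7; -72 28.6; -68 27.4; -64 27.9; -60 28.5; -56 29.7; -52 27.8; -48 30.5; -44 29.3; -40 29.8; -36 29.8; -32 25.9; -28 26.4; -24 25.9; -20 27.4; -16 27.6; -12 28.4; -8 29.2; -4 28.7; 0 27.6; 4 27.5; 8 27.7; 12 27.6; 16 30.2; 20 28.5; 24 28.3; 28 28.6; 32 25.9; 36 29.0; 40 30.0; 44 26.4; 48 29.2; 52 27.0; 56 27.6; 60 26.6; 64 28.4; 68 28.7; 72 28.8; 76 26.4; 80 26.6; 84 28.5; 88 27.1; 92 28.0; 96 29.3; 100 30.2; 104 26.8; 108 26.4; 112 29.4; 116 27.6; 120 27.9; 124 28.7; 128 29.7; 132 3.1; 136 0.4; 140 -0.4; 
x profile at y=25
-110 -1.4; -106 -0.2; -102 48.1; -98 48.5; -94 49.3; -90 1.2; -86 10.0; -82 6.4; -78 6.7; -74 2.1; -70 3.4; -66 23.2; -62 59.6; -58 60.7; -54 30.3; -50 28.8; -46 26.5; -42 29.5; -38 28.0; -34 28.1; -30 30.5; -26 30.3; -22 29.2; -18 27.7; -14 26.7; -10 29.3; -6 29.0; -2 25.8; 2 27.5; 6 28.7; 10 28.3; 14 28.0; 18 26.8; 22 28.9; 26 28.6; 30 28.3; 34 28.3; 38 27.5; 42 28.3; 46 28.5; 50 28.5; 54 34.2; 58 67.3; 62 79.4; 66 81.0; 70 82.6; 74 80.4; 78 80.8; 82 79.4; 86 81.5; 90 72.0; 94 73.0; 98 72.2;
```

Emit:
drive_tool(
  steps=[
    [0,0,-0.01,0,0.0394],
    [0,0,-0.02,0,0.0394],
    [0,0,-0.02,0,0.0394],
    [0,0,-0.02,0,0.0394],
    [0.005,-0.001,-0.01,0,0.0394],
    [0.015,-0.003,0,0,0.0394],
    [0.023,-0.005,0,0,0.0394],
    [0.023,-0.005,0,0,0.0394],
    [0.023,-0.005,0,0,0.0394],
    [0.023,-0.005,0,0,0.0394],
    [0.023,-0.005,0,0,0.0394],
    [0.023,-0.005,0,0,0.0394],
    [0.023,-0.004,0,0,0.0394],
    [0.017,-0.002,0,0,0.0394],
    [0.005,-0.001,0,0,0.0394],
    [0,0,0,5,0.0394],
    [0,0,0,7,0.0394],
    [0,0,0,6,0.0394],
    [0,0,0,4,0.0394],
    [0,0,0,0,0.0394],
  ],
)

```text
clock: 14.4
position: [510.9, -139.0, 88.3]
ee_rot: [-0.61, 0.792, 0.0, -0.0]
contact_force: [-0.0, -0.6, -0.5]
gripper_width: 39.7
```

```bash
python3 - <<'E'
from h import *
go(511.1,-139.6,3.5,165.4)
E
```

```text
now [ 510.9 -139.    88.3] phi 165.21 w 39.75 t 14.4
shift tool mm [ 0.5 -0.4 84.8] turn deg -0.19
```

Position looks good. I'll lower in stages.

Emit:
drive_tool(
  steps=[
    [0.0005,0,0.015,0,0.0394],
    [0,0,0.02,0,0.0394],
    [0,0,0.02,0,0.0394],
    [0,0,0.015,0,0.0394],
    [0,0,0.006,0,0.0394],
    [0,0,0,0,0.0394],
    [0,0,0,0,0.0394],
  ],
)

```text
clock: 15.1
position: [511.8, -139.7, 13.1]
ee_rot: [-0.61, 0.792, -0.0, 0.0]
contact_force: [-0.1, -0.7, -0.2]
gripper_width: 39.2
```

```bash
python3 - <<'E'
from h import *
snap('p1'); crop('side','p1',190,290,270,390,6);crop('top','p1',200,300,300,430,6);  go(511.1,-139.6,3.5,165.4)
E
```

```text
now [ 512.  -139.7   13.4] phi 165.22 w 39.3 t 15.2
shift tool mm [0.1 1.  9.9] turn deg -0.18
```

View pics/side_p1_z.png

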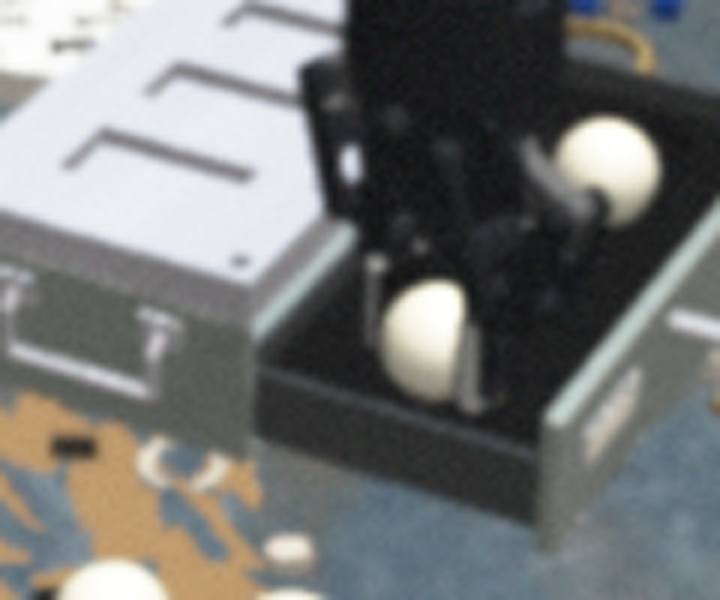

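Emit:
drive_tool(
  steps=[
    [0,0,0.003,0,0.0394],
    [0,0,0.003,0,0.0394],
    [0,0,0.002,0,0.0394],
    [0,0,0.001,0,0.0394],
    [0,0,0,0,0.0394],
    [0,0,0,0,0.0394],
  ],
)

```text
clock: 15.8
position: [511.4, -139.7, 3.6]
ee_rot: [-0.61, 0.792, -0.0, 0.0]
contact_force: [-0.1, -0.6, -0.3]
gripper_width: 39.6
```

```bash
python3 - <<'E'
from h import *
go(511.1,-139.6,3.0,165.4); print(st()[0]['contact_force'])
E
```

```text
now [ 511.4 -139.7    3.6] phi 165.2 w 39.63 t 15.8
shift tool mm [-0.1  0.3  0.6] turn deg -0.2
[-0.10116674 -0.57864293 -0.27453211]
```

Emit:
drive_tool(
  steps=[
    [0,0,0.001,0,0.0394],
    [0,0,0,0,0.0394],
    [0,0,0,0,0.0394],
  ],
)

```text
clock: 16.1
position: [511.7, -139.6, 2.8]
ee_rot: [-0.61, 0.792, -0.0, 0.0]
contact_force: [0.4, 1.8, 0.1]
gripper_width: 39.5
```

Emit:
drive_tool(
  steps=[
    [0,0,0.001,0,0.0394],
    [0,0,0,0,0.0394],
    [0,0,0,0,0.0394],
  ],
)

```text
clock: 16.4
position: [511.9, -139.6, 2.4]
ee_rot: [-0.61, 0.792, -0.0, 0.0]
contact_force: [-0.6, 1.8, 6.4]
gripper_width: 39.3
```

Emit:
drive_tool(
  steps=[
    [0,0,0,0,0.04],
    [0,0,0,0,0.041],
    [0,0,0,0,0.043],
    [0,0,0,0,0.046],
    [0,0,0,0,0.048],
    [0,0,-0.006,0,0.048],
    [0,0,-0.02,0,0.048],
    [0,0,-0.025,0,0.05],
    [0,0,-0.025,0,0.054],
    [0,0,-0.02,0,0.054],
    [0,0,0,0,0.054],
  ],
)

```text
clock: 17.5
position: [513.2, -139.9, 100.4]
ee_rot: [-0.61, 0.792, -0.002, 0.002]
contact_force: [0.6, 0.9, 0.2]
gripper_width: 53.9
```

```bash
python3 - <<'E'
from h import *
snap('p2'); crop('side','p2',190,290,270,390,6); go(475.5,2.6,88,165.4)
E
```

```text
now [ 510.9 -139.7   97.4] phi 165.17 w 54.28 t 17.6
shift tool mm [-128.5   70.6    9.4] turn deg -0.23
```

View pics/side_p2_z.png

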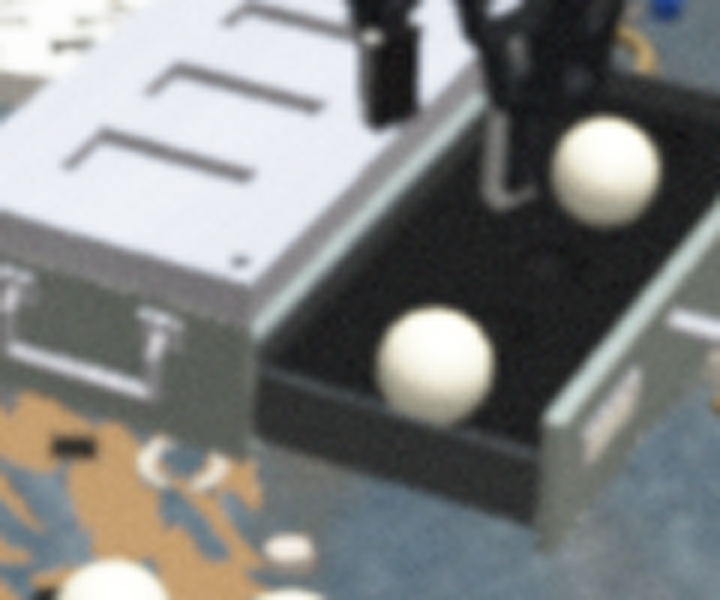

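Emit:
drive_tool(
  steps=[
    [-0.015,0.008,0,0,0.056],
    [-0.023,0.013,0,0,0.056],
    [-0.025,0.014,0,0,0.056],
    [-0.025,0.014,0,0,0.056],
    [-0.025,0.014,0,0,0.056],
    [-0.0155,0.0076,0,0,0.056],
    [0,0,0.02,-0.2,0.056],
    [0,0,0.025,0,0.056],
    [0,0,0,0,0.056],
    [0,0,0,0,0.056],
  ],
)

```text
clock: 18.6
position: [475.2, 2.2, 51.7]
ee_rot: [-0.612, 0.791, 0.0, -0.001]
contact_force: [0.2, -0.5, 0.4]
gripper_width: 56.1
```

```bash
python3 - <<'E'
from h import *
go(475.5,2.6,-16.4,165.4)
E
```

```text
now [475.2   2.2  51.7] phi 165.41 w 56.07 t 18.6
shift tool mm [-0.6 -0.4 68.1] turn deg 0.01
```

Emit:
drive_tool(
  steps=[
    [0,0,0.02,0,0.056],
    [0,0,0.02,0,0.056],
    [0,0,0.015,0,0.056],
    [0,0,0.009,0,0.056],
    [0,0,0.004,0,0.056],
    [0,0,0,0,0.05],
    [0,0,0,0,0.045],
    [0,0,0,0,0.043],
    [0,0,0,0,0.041],
    [0,0,0,0,0.04],
    [0,0,0,0,0.0395],
    [0,0,0,0,0.0394],
    [0,0,0,0,0.0394],
  ],
)

```text
clock: 19.9
position: [476.1, 2.6, -15.2]
ee_rot: [-0.612, 0.791, -0.0, 0.0]
contact_force: [-0.5, 0.3, 3.8]
gripper_width: 39.2
```

```bash
python3 - <<'E'
from h import *
go(475.5,2.6,-16.4,165.4); snap('b5'); crop('side','b5',250,350,250,370,6)
E
```

```text
now [476.1   2.6 -15.2] phi 165.41 w 39.25 t 19.9
shift tool mm [0.1 0.6 1.2] turn deg 0.01
```

View pics/side_b5_z.png

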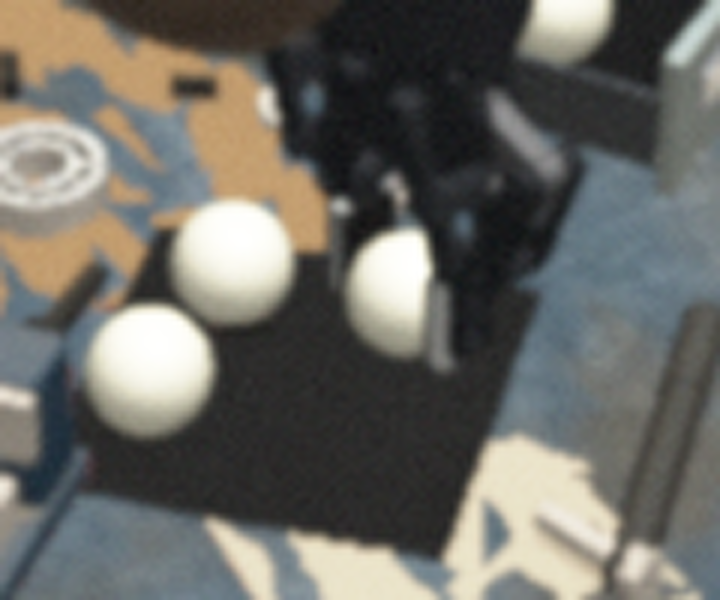

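Emit:
drive_tool(
  steps=[
    [0,0,-0.005,0,0.0394],
    [0,0,-0.015,0,0.0394],
    [0,0,-0.02,0,0.0394],
    [0,0,-0.025,0,0.0394],
    [0,0,-0.025,0,0.0394],
    [0.005,-0.0025,-0.015,0,0.0394],
    [0.018,-0.009,0,0,0.0394],
    [0.022,-0.011,0,0,0.0394],
    [0.022,-0.011,0,0,0.0394],
    [0.022,-0.011,0,0,0.0394],
    [0.022,-0.011,0,0,0.0394],
    [0.022,-0.011,0,0,0.0394],
    [0.022,-0.011,0,0,0.0394],
    [0.015,-0.0085,0,0,0.0394],
    [0.005,-0.003,0,0,0.0394],
    [0,0,0,0,0.0394],
    [0,0,0,0,0.0394],
  ],
)

```text
clock: 21.7
position: [517.3, -188.7, 89.3]
ee_rot: [-0.612, 0.791, 0.0, -0.0]
contact_force: [0.0, 1.2, -0.5]
gripper_width: 39.3
```

```bash
python3 - <<'E'
from h import *
go(518.1,-189.5,3.8,165.4); snap('b6'); crop('side','b6',150,290,270,390,5)
E
```

```text
now [ 517.3 -188.7   89.3] phi 165.4 w 39.25 t 21.7
shift tool mm [ 0.6 -1.  85.5] turn deg 0.0
```

View pics/side_b6_z.png

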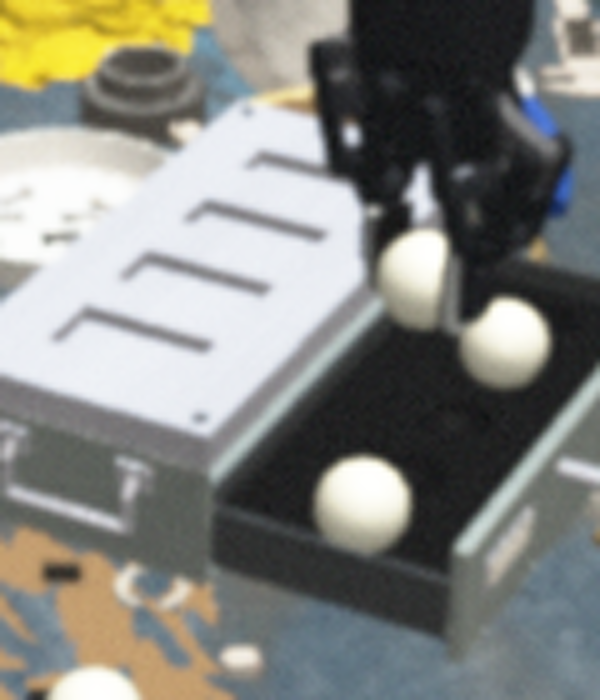

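The ball is held and over the tray. Lowering 81 mm, then the last few millimetres by touch.

Emit:
drive_tool(
  steps=[
    [0.0005,-0.0005,0.015,0,0.0394],
    [0,0,0.02,0,0.0394],
    [0,0,0.02,0,0.0394],
    [0,0,0.015,0,0.0394],
    [0,0,0.007,0,0.0394],
    [0,0,0.003,0,0.0394],
    [0,0,0.002,0,0.0394],
    [0,0,0,0,0.0394],
    [0,0,0,0,0.0394],
  ],
)

```text
clock: 22.7
position: [518.8, -189.9, 8.2]
ee_rot: [-0.612, 0.791, -0.001, 0.001]
contact_force: [0.1, 0.0, -1.0]
gripper_width: 39.4
```

Emit:
drive_tool(
  steps=[
    [0,0,0.001,0,0.0394],
    [0,0,0,0,0.0394],
    [0,0,0,0,0.0394],
  ],
)

```text
clock: 23.0
position: [518.3, -189.9, 6.7]
ee_rot: [-0.611, 0.791, -0.0, 0.0]
contact_force: [-0.9, -0.7, -0.8]
gripper_width: 39.4
```

Emit:
drive_tool(
  steps=[
    [0,0,0.001,0,0.0394],
    [0,0,0.001,0,0.0394],
    [0,0,0,0,0.0394],
    [0,0,0,0,0.0394],
  ],
)

```text
clock: 23.4
position: [518.3, -189.8, 4.5]
ee_rot: [-0.612, 0.791, -0.0, 0.0]
contact_force: [-0.0, 0.8, 0.2]
gripper_width: 39.5
```

Emit:
drive_tool(
  steps=[
    [0,0,0.001,0,0.0394],
    [0,0,0,0,0.0394],
    [0,0,0,0,0.0394],
  ],
)

```text
clock: 23.7
position: [518.5, -189.7, 3.8]
ee_rot: [-0.612, 0.791, -0.0, 0.0]
contact_force: [-0.3, 1.8, 2.4]
gripper_width: 39.4
```

Emit:
drive_tool(
  steps=[
    [0,0,0,0,0.04],
    [0,0,0,0,0.041],
    [0,0,0,0,0.043],
    [0,0,0,0,0.046],
    [0,0,0,0,0.048],
    [0,0,-0.006,0,0.048],
    [0,0,-0.02,0,0.048],
    [0,0,-0.025,0,0.05],
    [0,0,-0.025,0,0.054],
    [0,0,-0.016,0,0.056],
    [-0.015,0.003,0,0,0.056],
    [-0.025,0.005,0,0,0.056],
    [-0.03,0.006,0,0,0.056],
    [-0.03,0.006,0,0,0.056],
    [-0.03,0.006,0,0,0.056],
    [-0.03,0.006,0,0,0.056],
    [-0.03,0.006,0,0,0.056],
    [-0.02,0.004,0,0,0.056],
    [0,0,0,0,0.056],
    [0,0,0,0,0.056],
  ],
)

```text
clock: 25.7
position: [530.0, 24.6, 95.0]
ee_rot: [-0.612, 0.791, 0.0, -0.0]
contact_force: [1.3, -0.9, 0.2]
gripper_width: 56.1
```

```bash
python3 - <<'E'
from h import *
snap('p3'); crop('side','p3',190,350,250,390,5); go(530.9,24,-15.6,165.4)
# where are balls now (side view, plane 23)
im=cv2.imread('pics/side_p3.png'); g=cv2.cvtColor(im,cv2.COLOR_BGR2GRAY)
E
```

```text
now [530.1  23.6  95.1] phi 165.37 w 55.99 t 25.8
shift tool mm [ -0.7  -0.8 110.7] turn deg -0.03
```

View pics/side_p3_z.png

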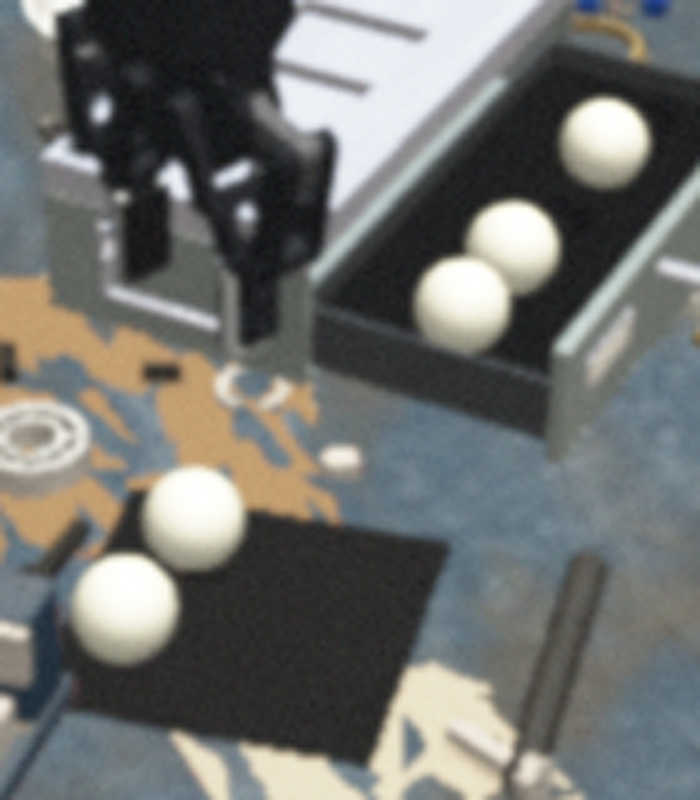

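Three balls are in the tray now, counting the one already there, and two remain on the mat. Picking ball B.

Emit:
drive_tool(
  steps=[
    [-0.0005,-0.0005,0.02,0,0.056],
    [0,0,0.025,0,0.056],
    [0,0,0.025,0,0.056],
    [0,0,0.02,0,0.056],
    [0,0,0.012,0,0.056],
    [0,0,0.007,0,0.056],
    [0,0,0.002,0,0.05],
    [0,0,0,0,0.045],
    [0,0,0,0,0.043],
    [0,0,0,0,0.041],
    [0,0,0,0,0.04],
    [0,0,0,0,0.0395],
    [0,0,0,0,0.0394],
    [0,0,0,0,0.0394],
    [0,0,0,0,0.0394],
  ],
)

```text
clock: 27.3
position: [531.6, 24.4, -15.0]
ee_rot: [-0.612, 0.791, -0.0, 0.0]
contact_force: [-0.2, -0.3, 4.6]
gripper_width: 39.3
```

```bash
python3 - <<'E'
from h import *
go(530.9,24,-15.6,165.4); print(st()[0]['contact_force']); snap('b7'); crop('side','b7',230,350,250,370,5)
E
```

```text
now [531.6  24.4 -15. ] phi 165.41 w 39.27 t 27.3
shift tool mm [0.6 0.6 0.6] turn deg 0.01
[-0.22603242 -0.34969831  4.57487212]
```

View pics/side_b7_z.png

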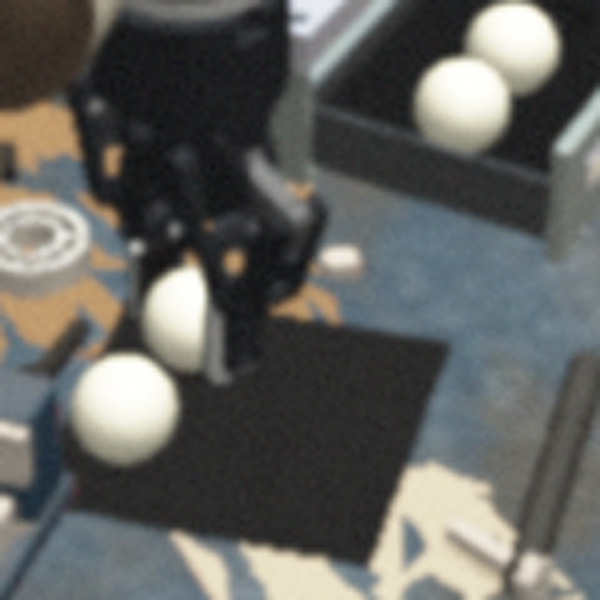

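Emit:
drive_tool(
  steps=[
    [0,0,-0.005,0,0.0394],
    [0,0,-0.015,0,0.0394],
    [0,0,-0.02,0,0.0394],
    [0,0,-0.025,0,0.0394],
    [0,0,-0.025,0,0.0394],
    [0.007,-0.0015,-0.015,0,0.0394],
    [0.02,-0.005,0,0,0.0394],
    [0.025,-0.006,0,0,0.0394],
    [0.025,-0.006,0,0,0.0394],
    [0.025,-0.006,0,0,0.0394],
    [0.025,-0.006,0,0,0.0394],
    [0.025,-0.006,0,0,0.0394],
    [0.025,-0.006,0,0,0.0394],
    [0.025,-0.006,0,0,0.0394],
    [0.025,-0.006,0,0,0.0394],
    [0.02,-0.004,0,0,0.0394],
    [0.01,-0.001,0,0,0.0394],
    [0,0,0,0,0.0394],
    [0,0,0,0,0.0394],
  ],
)

```text
clock: 29.3
position: [523.5, -238.9, 89.1]
ee_rot: [-0.611, 0.791, 0.0, -0.0]
contact_force: [0.7, 0.6, -0.3]
gripper_width: 39.4
```

```bash
python3 - <<'E'
from h import *
go(524.5,-239.2,4.2,165.4); snap('b8'); crop('side','b8',150,290,270,390,5)
E
```

```text
now [ 523.5 -238.9   89.1] phi 165.38 w 39.39 t 29.3
shift tool mm [ 0.1 -1.2 84.9] turn deg -0.02
```

View pics/side_b8_z.png

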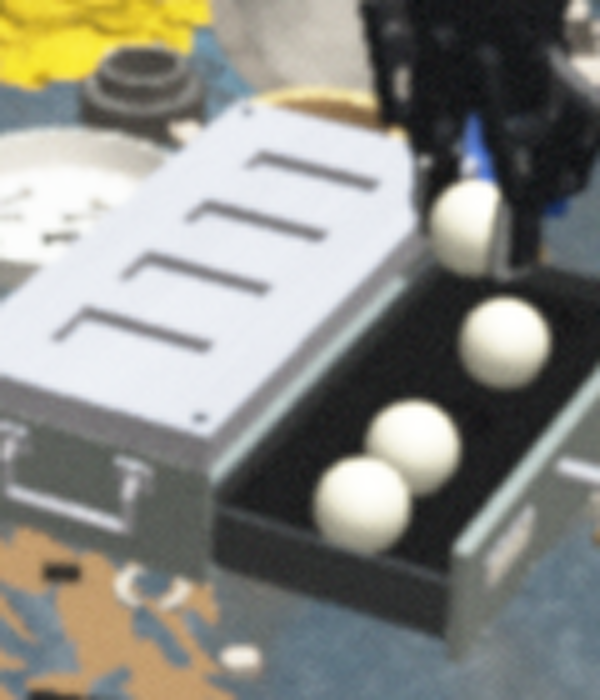

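Emit:
drive_tool(
  steps=[
    [0,-0.0003,0.015,0,0.0394],
    [0,0,0.02,0,0.0394],
    [0,0,0.02,0,0.0394],
    [0,0,0.015,0,0.0394],
    [0,0,0.007,0,0.0394],
    [0,0,0.003,0,0.0394],
    [0,0,0.002,0,0.0394],
    [0,0,0.001,0,0.0394],
    [0,0,0,0,0.0394],
    [0,0,0,0,0.0394],
  ],
)

```text
clock: 30.4
position: [524.5, -239.6, 7.1]
ee_rot: [-0.611, 0.791, -0.0, 0.0]
contact_force: [-0.0, -0.2, -0.8]
gripper_width: 39.5
```

Emit:
drive_tool(
  steps=[
    [0,0,0.001,0,0.0394],
    [0,0,0,0,0.0394],
    [0,0,0,0,0.0394],
  ],
)

```text
clock: 30.7
position: [524.4, -239.5, 5.7]
ee_rot: [-0.611, 0.791, -0.0, 0.0]
contact_force: [0.1, 0.3, -0.4]
gripper_width: 39.6
```

Emit:
drive_tool(
  steps=[
    [0,0,0.001,0,0.0394],
    [0,0,0,0,0.0394],
    [0,0,0,0,0.0394],
  ],
)

```text
clock: 31.0
position: [524.6, -239.3, 4.8]
ee_rot: [-0.612, 0.791, -0.0, 0.0]
contact_force: [1.1, 2.3, 1.6]
gripper_width: 39.6
```

Emit:
drive_tool(
  steps=[
    [0,0,0.001,0,0.0394],
    [0,0,0,0,0.0394],
    [0,0,0,0,0.0394],
  ],
)

```text
clock: 31.3
position: [524.9, -239.3, 3.9]
ee_rot: [-0.612, 0.791, -0.0, 0.0]
contact_force: [1.6, 4.0, 3.3]
gripper_width: 39.7
```

Emit:
drive_tool(
  steps=[
    [0,0,0,0,0.04],
    [0,0,0,0,0.041],
    [0,0,0,0,0.043],
    [0,0,0,0,0.046],
    [0,0,0,0,0.048],
    [0,0,-0.006,0,0.048],
    [0,0,-0.02,0,0.048],
    [0,0,-0.025,0,0.05],
    [0,0,-0.025,0,0.054],
    [0,0,-0.016,0,0.056],
    [-0.02,0.006,0,0,0.056],
    [-0.035,0.01,0,0,0.056],
    [-0.04,0.011,0,0,0.056],
    [-0.04,0.011,0,0,0.056],
    [-0.04,0.011,0,0,0.056],
    [-0.04,0.011,0,0,0.056],
    [-0.04,0.011,0,0,0.056],
    [-0.035,0.01,0,0,0.056],
    [-0.02,0.0055,0,0,0.056],
    [0,0,0,0,0.056],
  ],
)

```text
clock: 33.3
position: [519.1, 84.8, 96.2]
ee_rot: [-0.613, 0.79, -0.0, 0.001]
contact_force: [-0.4, -0.2, -0.2]
gripper_width: 56.2
```

```bash
python3 - <<'E'
from h import *
snap('p4'); crop('side','p4',190,350,250,390,5); go(519.2,82.3,-15.4,165.4)
E
```

```text
now [518.5  82.5  95.8] phi 165.45 w 56.08 t 33.4
shift tool mm [  0.   -0.7 111.2] turn deg 0.05
```

View pics/side_p4_z.png

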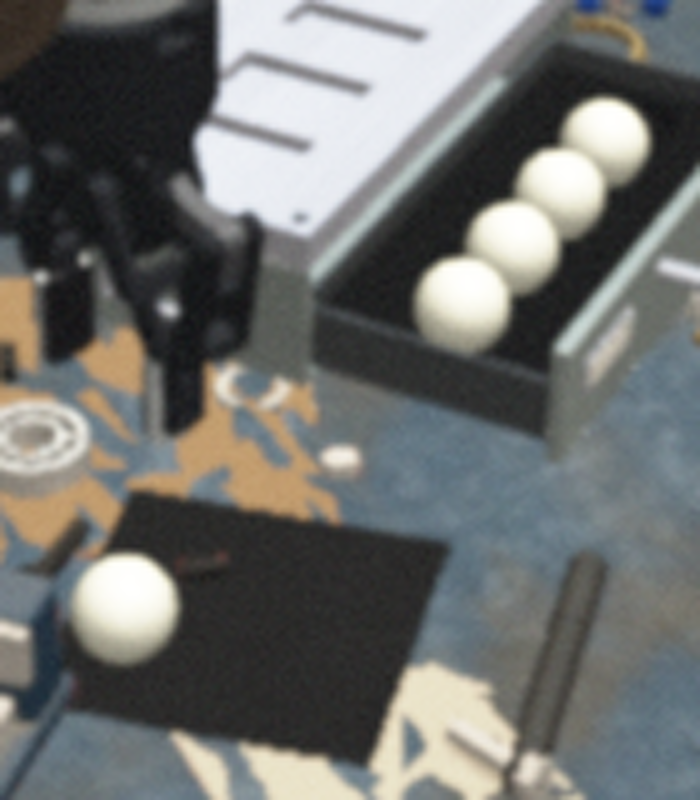

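Emit:
drive_tool(
  steps=[
    [0,-0.0003,0.02,0,0.056],
    [0,0,0.025,0,0.056],
    [0,0,0.025,0,0.056],
    [0,0,0.02,0,0.056],
    [0,0,0.012,0,0.056],
    [0,0,0.007,0,0.056],
    [0,0,0.002,0,0.05],
    [0,0,0,0,0.045],
    [0,0,0,0,0.043],
    [0,0,0,0,0.041],
    [0,0,0,0,0.04],
    [0,0,0,0,0.0395],
    [0,0,0,0,0.0394],
    [0,0,0,0,0.0394],
    [0,0,0,0,0.0394],
  ],
)

```text
clock: 34.9
position: [519.4, 82.5, -15.0]
ee_rot: [-0.612, 0.791, -0.0, 0.0]
contact_force: [0.7, 0.4, 4.4]
gripper_width: 39.9
```

```bash
python3 - <<'E'
from h import *
go(519.2,82.3,-15.4,165.4); print(st()[0]['contact_force']); snap('b9'); crop('side','b9',230,350,220,340,5)
E
```

```text
now [519.4  82.5 -15. ] phi 165.42 w 39.85 t 34.9
shift tool mm [0.2 0.2 0.4] turn deg 0.02
[0.68413448 0.41481534 4.3560586 ]
```

View pics/side_b9_z.png

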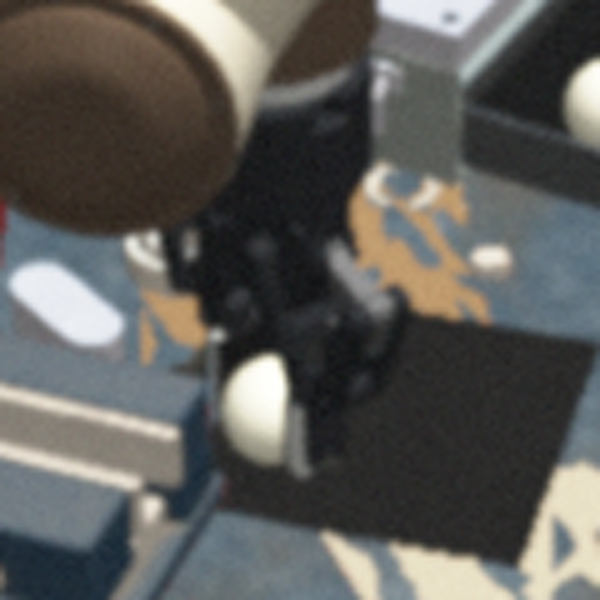

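Emit:
drive_tool(
  steps=[
    [0,0,-0.005,0,0.0394],
    [0,0,-0.015,0,0.0394],
    [0,0,-0.02,0,0.0394],
    [0,0,-0.025,0,0.0394],
    [0,0,-0.025,0,0.0394],
    [0.007,-0.002,-0.015,0,0.0394],
    [0.017,-0.005,0,0,0.0394],
    [0.026,-0.008,0,0,0.0394],
    [0.032,-0.01,0,0,0.0394],
    [0.034,-0.0105,0,0,0.0394],
    [0.034,-0.0105,0,0,0.0394],
    [0.034,-0.0105,0,0,0.0394],
    [0.034,-0.0105,0,0,0.0394],
    [0.034,-0.0105,0,0,0.0394],
    [0.034,-0.0105,0,0,0.0394],
    [0.034,-0.0105,0,0,0.0394],
    [0.032,-0.0095,0,0,0.0394],
    [0.026,-0.008,0,0,0.0394],
    [0.017,-0.005,0,0,0.0394],
    [0.007,-0.0023,0,0,0.0394],
  ],
)

```text
clock: 37.0
position: [536.1, -338.9, 88.6]
ee_rot: [-0.611, 0.792, 0.001, -0.0]
contact_force: [0.4, 0.7, -0.9]
gripper_width: 39.7
```

```bash
python3 - <<'E'
from h import *
snap('b10'); go(537.0,-337.3,4.2,165.4);  crop('side','b10',130,290,290,410,5)
E
```

```text
now [ 536.5 -338.    88.9] phi 165.33 w 39.68 t 37.1
shift tool mm [-0.8 -0.5 84.7] turn deg -0.07
```

View pics/side_b10_z.png

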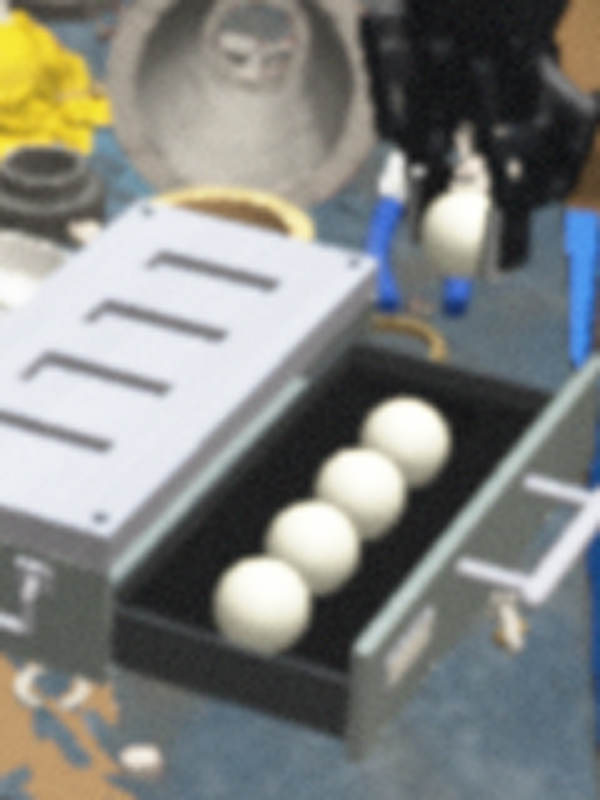

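Emit:
drive_tool(
  steps=[
    [-0.0008,0,0.015,0,0.0394],
    [0,0,0.02,0,0.0394],
    [0,0,0.02,0,0.0394],
    [0,0,0.015,0,0.0394],
    [0,0,0.007,0,0.0394],
    [0,0,0.003,0,0.0394],
    [0,0,0.002,0,0.0394],
    [0,0,0,0,0.0394],
    [0,0,0,0,0.0394],
  ],
)

```text
clock: 38.0
position: [537.6, -337.2, 8.3]
ee_rot: [-0.612, 0.791, -0.001, 0.0]
contact_force: [0.5, -0.1, -1.8]
gripper_width: 39.4
```

Emit:
drive_tool(
  steps=[
    [0,0,0.001,0,0.0394],
    [0,0,0.001,0,0.0394],
    [0,0,0,0,0.0394],
    [0,0,0,0,0.0394],
  ],
)

```text
clock: 38.4
position: [537.1, -337.1, 5.5]
ee_rot: [-0.611, 0.791, 0.0, -0.0]
contact_force: [0.2, 0.3, -1.6]
gripper_width: 39.1
```

Emit:
drive_tool(
  steps=[
    [0,0,0.001,0,0.0394],
    [0,0,0,0,0.0394],
    [0,0,0,0,0.0394],
  ],
)

```text
clock: 38.7
position: [537.2, -337.1, 4.6]
ee_rot: [-0.612, 0.791, -0.0, 0.0]
contact_force: [1.2, 1.4, -0.8]
gripper_width: 39.5
```

Emit:
drive_tool(
  steps=[
    [0,0,0.001,0,0.0394],
    [0,0,0,0,0.0394],
    [0,0,0,0,0.0394],
  ],
)

```text
clock: 39.0
position: [537.6, -337.2, 3.9]
ee_rot: [-0.612, 0.791, -0.0, 0.0]
contact_force: [1.5, -0.2, 1.3]
gripper_width: 39.5
```

Emit:
drive_tool(
  steps=[
    [0,0,0,0,0.04],
    [0,0,0,0,0.041],
    [0,0,0,0,0.043],
    [0,0,0,0,0.046],
    [0,0,0,0,0.048],
    [0,0,-0.006,0,0.048],
    [0,0,-0.02,0,0.048],
    [0,0,-0.025,0,0.045],
    [0,0,-0.025,0,0.03],
    [0,0,-0.016,0,0.01],
    [-0.01,0.005,0,-7.3,0.0],
    [-0.01,0.01,0,-7.3,0.0],
    [-0.02,0.03,0,-7.4,0.0],
    [-0.02,0.03,0,0,0.0],
    [-0.02,0.03,0,0,0.0],
    [-0.015,0.02,0,0,0.0],
    [0,0,0,0,0.0],
    [0,0,0,0,0.0],
  ],
)

```text
clock: 40.8
position: [410.6, -250.8, 96.6]
ee_rot: [0.751, -0.66, 0.001, -0.001]
contact_force: [0.3, -0.8, 0.1]
gripper_width: 0.1
```

```bash
python3 - <<'E'
from h import *
snap('p5'); go(398.4,-253.5,9,187.4);  crop('side','p5',150,290,290,430,5); crop('top','p5',130,300,180,450,3)
E
```

```text
now [ 411.1 -251.1   96.1] phi 187.41 w -0.26 t 40.9
shift tool mm [ 0.6 13.1 87.1] turn deg 0.01
```

View pics/side_p5_z.png

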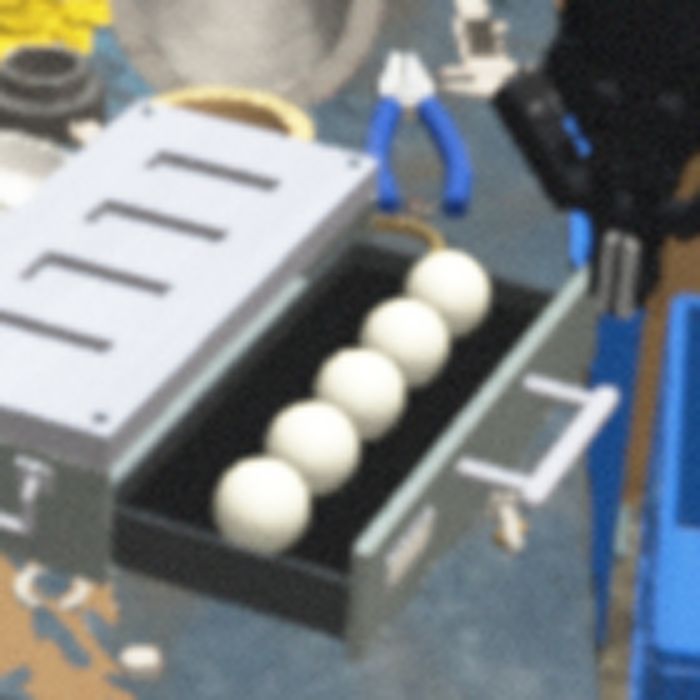

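View pics/top_p5_z.png

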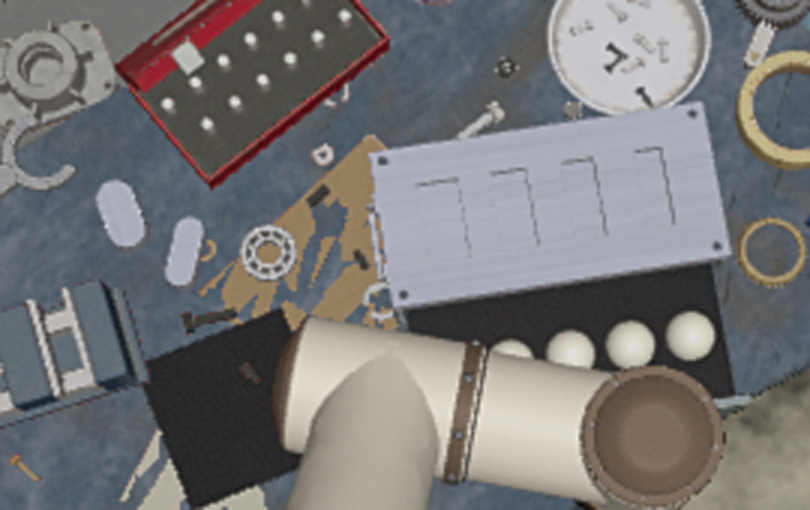

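Emit:
drive_tool(
  steps=[
    [0,0.013,0,0,0.0],
    [0,0,0.02,0,0.0],
    [0,0,0.025,0,0.0],
    [0,0,0.025,0,0.0],
    [0,0,0.014,0,0.0],
    [0,0,0,0,0.0],
    [0,0,0,0,0.0],
  ],
)

```text
clock: 41.6
position: [396.8, -252.7, 11.6]
ee_rot: [0.751, -0.66, -0.0, 0.0]
contact_force: [0.7, 0.5, 1.2]
gripper_width: 0.1
```

Emit:
drive_tool(
  steps=[
    [0,-0.003,0,0,0.0],
    [0,-0.004,0,0,0.0],
    [0,-0.005,0,0,0.0],
    [0,-0.006,0,0,0.0],
    [0,-0.007,0,0,0.0],
    [0,-0.007,0,0,0.0],
    [0,-0.007,0,0,0.0],
    [0,-0.007,0,0,0.0],
    [0,-0.007,0,0,0.0],
    [0,-0.007,0,0,0.0],
    [0,-0.007,0,0,0.0],
    [0,-0.007,0,0,0.0],
    [0,-0.007,0,0,0.0],
    [0,-0.007,0,0,0.0],
    [0,-0.007,0,0,0.0],
    [0,-0.006,0,0,0.0],
    [0,-0.004,0,0,0.0],
    [0,-0.002,0,0,0.0],
    [0,0,0,0,0.0],
    [0,0,0,0,0.0],
  ],
)

```text
clock: 43.6
position: [503.1, -238.4, 11.3]
ee_rot: [0.751, -0.66, 0.0, -0.0]
contact_force: [-0.6, -0.1, 0.2]
gripper_width: 0.1
```

```bash
python3 - <<'E'
from h import *
snap('c1'); go(514,-238.5,11,187.4); print(st()[0]['contact_force']); crop('side','c1',150,290,290,430,5)
E
```

```text
now [ 503.  -238.5   11.4] phi 187.39 w -0.08 t 43.7
shift tool mm [  1.4 -10.9   0.4] turn deg -0.01
[ 0.04936603 -0.67663713 -0.76422215]
```

View pics/side_c1_z.png

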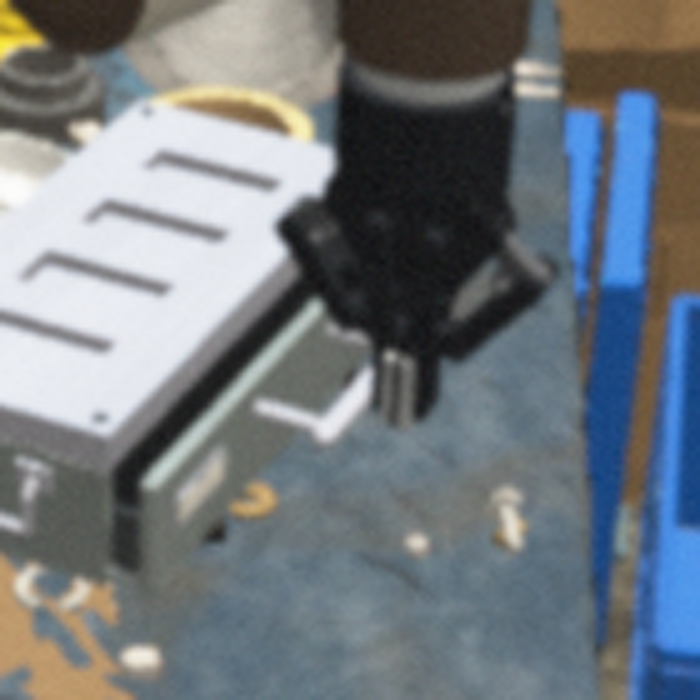

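Emit:
drive_tool(
  steps=[
    [0,-0.003,0,0,0.0],
    [0,-0.003,0,0,0.0],
    [0,-0.003,0,0,0.0],
    [0,-0.002,0,0,0.0],
    [0,-0.002,0,0,0.0],
    [0,0,0,0,0.0],
  ],
)

```text
clock: 44.3
position: [516.4, -236.9, 11.4]
ee_rot: [0.751, -0.66, 0.0, -0.0]
contact_force: [-0.1, -0.3, 0.6]
gripper_width: 0.0
```

Emit:
drive_tool(
  steps=[
    [0,-0.001,0,0,0.0],
    [0,-0.001,0,0,0.0],
    [0,0,0,0,0.0],
  ],
)

```text
clock: 44.6
position: [516.7, -236.7, 11.3]
ee_rot: [0.751, -0.66, -0.001, 0.001]
contact_force: [-3.4, -1.2, 1.2]
gripper_width: 0.1
```

Emit:
drive_tool(
  steps=[
    [0,-0.001,0,0,0.0],
    [0,-0.001,0,0,0.0],
    [0,0,0,0,0.0],
  ],
)

```text
clock: 44.9
position: [516.8, -236.6, 11.3]
ee_rot: [0.751, -0.66, -0.002, 0.002]
contact_force: [-7.0, -3.1, 4.4]
gripper_width: -0.3
```

Emit:
drive_tool(
  steps=[
    [0,-0.001,0,0,0.0],
    [0,-0.001,0,0,0.0],
    [0,0,0,0,0.0],
  ],
)

```text
clock: 45.2
position: [516.8, -236.6, 11.2]
ee_rot: [0.751, -0.661, -0.004, 0.003]
contact_force: [-10.9, -3.4, 6.2]
gripper_width: -0.1
```

Emit:
drive_tool(
  steps=[
    [0,0.006,0,0,0.0],
    [0,0.015,0,0,0.0],
    [0,0,-0.03,0,0.0],
    [0,0,-0.04,0,0.02],
    [0,0,-0.04,0,0.05],
    [0,0,-0.02,0,0.05],
    [0,0,0,0,0.05],
  ],
)

```text
clock: 45.9
position: [505.0, -239.5, 146.1]
ee_rot: [0.752, -0.66, 0.005, -0.003]
contact_force: [0.2, -0.7, -0.6]
gripper_width: 49.8
```

```bash
python3 - <<'E'
from h import *
snap('c2'); go(514,-238.5,11,187.4); crop('side','c2',160,320,230,390,4); crop('top','c2',130,300,180,450,3)
P0=cloud('top',np.load('top_d0.npy'));P=cloud('top',np.load('top_c2.npy'))
E
```

```text
now [ 501.9 -238.6  141.9] phi 187.39 w 50.21 t 46.0
shift tool mm [  1.4 -11.7 130.9] turn deg -0.01
```

View pics/side_c2_z.png

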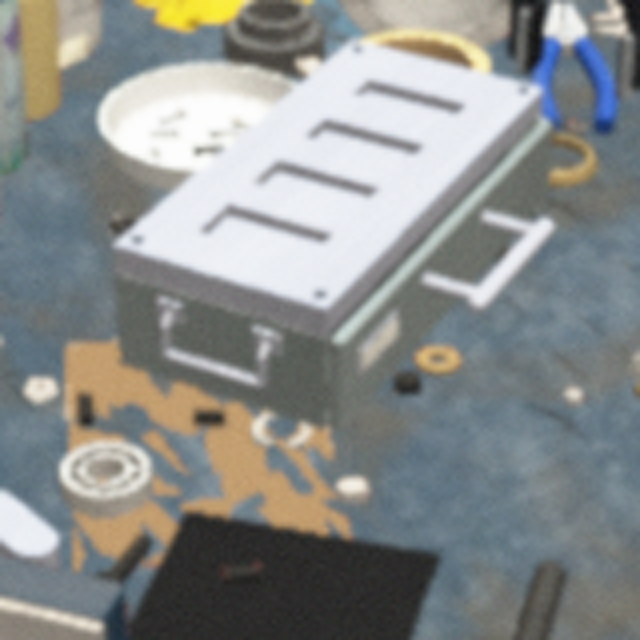

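View pics/top_c2_z.png

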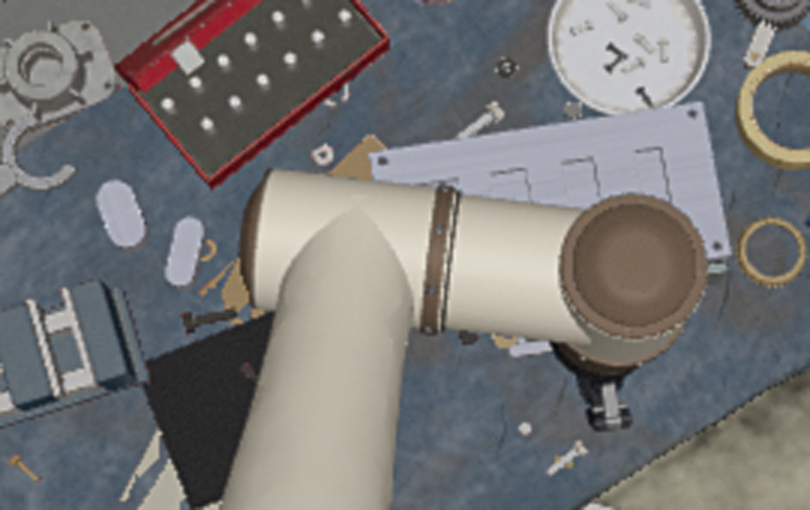

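```bash
python3 - <<'E'
from h import *
from scipy.ndimage import map_coordinates
from scipy.signal import find_peaks
a=np.radians(7.37); ex=np.array([np.cos(a),np.sin(a)]); ey=np.array([-np.sin(a),np.cos(a)]); C=np.array([643.3,-221.7])
for n,tag in(('top','top0'),('side','side_c2')):
    g=cv2.cvtColor(cv2.imread(f'pics/{tag}.png'),cv2.COLOR_BGR2GRAY).astype(float)
    def samp(X,Y):
        W=C+np.outer(X,ex)+np.outer(Y,ey); uv=proj(n,np.c_[W,np.full(len(W),82.)]); return map_coordinates(g,[uv[:,1],uv[:,0]],order=1)
    ys=np.arange(-125,126,0.5); prof=np.mean([samp(np.full_like(ys,x),ys) for x in range(-20,16,2)],0)
    d=-(prof-np.median(prof)); pk,pr=find_peaks(d,prominence=3,width=1)
    print(n,'y minima',[(ys[i],round(d[i],1),round(w/2,1)) for i,w in zip(pk,pr['widths'])])
    xs=np.arange(-75,75,0.5)
    for yc in (87,29,-29,-87):
        prof=np.mean([samp(xs,np.full_like(xs,yc+o)) for o in range(-7,8,2)],0); d=-(prof-np.median(prof)); pk,pr=find_peaks(d,prominence=3,width=1)
        print(n,yc,'x minima',[(xs[i],round(d[i],1),round(w/2,1)) for i,w in zip(pk,pr['widths'])])
        if n=='top': print(' edges', [ (xs[i], ) for i in np.where(np.abs(np.diff(prof))>6)[0]][:20])
    # cross-section extents of y line (x range)
    for ye in ys[find_peaks(-(np.mean([samp(np.full_like(ys,x),ys) for x in range(-20,16,2)],0)),prominence=3,width=1)[0]]:
        pr=samp(xs,np.full_like(xs,ye)); m=xs[(pr<np.median(pr[(xs>-50)&(xs<50)])+6)&(abs(xs)<50)]; print(n,'line',ye,'x from',m.min() if len(m) else None,m.max() if len(m) else None)
E
```

```text
top y minima [(np.float64(-96.5), np.float64(36.1), np.float64(3.5)), (np.float64(-41.0), np.float64(27.2), np.float64(3.5)), (np.float64(14.5), np.float64(21.8), np.float64(3.2)), (np.float64(71.0), np.float64(13.5), np.float64(3.3))]
top 87 x minima [(np.float64(-68.5), np.float64(93.1), np.float64(4.6)), (np.float64(-50.5), np.float64(3.6), np.float64(6.6)), (np.float64(-40.5), np.float64(2.0), np.float64(6.3)), (np.float64(22.5), np.float64(1.8), np.float64(4.2)), (np.float64(32.0), np.float64(36.2), np.float64(3.6)), (np.float64(41.5), np.float64(1.2), np.float64(4.3)), (np.float64(53.5), np.float64(1.8), np.float64(9.6)), (np.float64(70.0), np.float64(84.1), np.float64(3.5))]
 edges [(np.float64(-72.0),), (np.float64(-71.5),), (np.float64(-71.0),), (np.float64(-70.5),), (np.float64(-70.0),), (np.float64(-69.5),), (np.float64(-67.5),), (np.float64(-67.0),), (np.float64(-66.5),), (np.float64(-66.0),), (np.float64(-65.5),), (np.float64(-65.0),), (np.float64(-64.5),), (np.float64(-64.0),), (np.float64(29.5),), (np.float64(30.0),), (np.float64(30.5),), (np.float64(32.5),), (np.float
[... 2841 characters left out ...]
t64(17.0), np.float64(96.6), np.float64(11.5)), (np.float64(73.0), np.float64(96.6), np.float64(10.9))]
side 87 x minima [(np.float64(-19.5), np.float64(1.6), np.float64(15.9)), (np.float64(31.5), np.float64(63.5), np.float64(7.1))]
side 29 x minima [(np.float64(31.0), np.float64(54.4), np.float64(8.2))]
side -29 x minima [(np.float64(-27.0), np.float64(5.2), np.float64(4.2)), (np.float64(30.5), np.float64(41.8), np.float64(10.4))]
side -87 x minima [(np.float64(-12.0), np.float64(2.8), np.float64(14.5)), (np.float64(29.5), np.float64(18.2), np.float64(65.0))]
side line -94.5 x from -27.5 29.5
side line -38.5 x from -28.0 30.0
side line 17.0 x from -27.0 31.0
side line 73.0 x from -28.0 30.5
```

```bash
python3 - <<'E'
from h import *
P=cloud('top',np.load('top_c2.npy')); 
for nm,C,phi in (('R',(624.8,82.7),256.6),('L',(652.8,166.9),290)):
    a=np.radians(phi); y=np.array([np.cos(a),np.sin(a)]); x=np.array([-np.sin(a),np.cos(a)])
    D=P[...,:2]-C; X=D@x;Y=D@y; print(nm,'rows jaw coord, cols lateral -60..60')
    for yy in range(-80,81,10):
        print(yy,[int(P[...,2][(abs(X-xx)<5)&(abs(Y-yy)<5)].max()) if ((abs(X-xx)<5)&(abs(Y-yy)<5)).any() else None for xx in range(-60,61,10)])
    im=cv2.imread('pics/top_c2.png'); d=None
    v0,v1,u0,u1=(190,218,198,218) if nm=='L' else (200,226,232,250)
    hsv=cv2.cvtColor(im,cv2.COLOR_BGR2HSV); m=np.zeros((480,640),np.uint8); m[v0:v1,u0:u1]=((hsv[v0:v1,u0:u1,2]>160)&(hsv[v0:v1,u0:u1,1]<45))
    kk,l,s_,ce=cv2.connectedComponentsWithStats(m); i=1+s_[1:,4].argmax(); uv=np.argwhere(l==i)[:,::-1].astype(float)
    W=onplane('top',uv,24)[:,:2]; Cc=W.mean(0); ev,V=np.linalg.eigh(np.cov((W-Cc).T)); ax=V[:,1]; print(Cc.round(1),np.degrees(np.arctan2(ax[1],ax[0])).round(1)%180,s_[i,4])
go(624.8,81.5,100,256.6)
E
```

```text
R rows jaw coord, cols lateral -60..60
-80 [72, None, 4, 4, 4, 7, 5, 6, 25, 31, 29, 15, 4]
-70 [74, 69, None, 7, 7, 7, 23, 28, 29, 29, 32, 26, 6]
-60 [73, 69, 4, 7, 7, 9, 33, 30, 31, 30, 32, 4, 7]
-50 [76, 71, 63, 6, 4, 25, 27, 28, 28, 29, 27, 11, 5]
-40 [68, 19, 12, 7, 7, 4, 28, 29, 29, 24, 3, 7, 5]
-30 [11, 7, 5, 6, 7, 6, 9, 3, 4, 7, 5, 6, 8]
-20 [5, 11, 5, 5, 5, 6, 7, 6, 7, 7, 2, 3, 8]
-10 [5, 7, 3, 25, 25, 27, 26, 26, 25, 20, 9, 9, 5]
0 [8, 6, 4, 25, 32, 30, 26, 28, 30, 24, 5, 6, 6]
10 [19, 17, 4, 22, 30, 28, 27, 28, 26, 18, 5, 5, 36]
20 [17, 19, 10, 6, 7, 8, 6, 8, 6, 2, 3, 9, 4]
30 [7, 21, 11, 6, 5, 4, 9, 6, 5, 5, 7, 5, 5]
40 [10, 17, 18, 4, 5, 8, 4, 7, 2, 5, 2, 3, 6]
50 [8, 14, 14, 4, 4, 4, None, None, None, None, None, None, None]
60 [8, 7, 6, 4, 5, None, None, None, None, None, None, None, None]
70 [8, 9, 6, 6, None, None, None, None, None, None, None, None, None]
80 [6, 6, 9, 3, None, None, None, None, None, None, None, None, None]
[624.6  82.7] 166.9 192
L rows jaw coord, cols lateral -60..60
-80 [70, None, 7, 6, 4, 5, 6, 6, 8, 6, 20, 24, 42]
-70 [68, None, 6, 13, 5, 6, 10,
[... 185 characters left out ...]
3, 7, 7, 6, 6, 9, 15, 17]
-20 [74, None, 4, 3, 5, 5, 4, 5, 11, 5, 7, 12, 7]
-10 [69, None, 7, 3, 4, 4, 5, 7, 8, 7, 10, 13, 5]
0 [65, 7, 7, 7, 7, 5, 7, 5, 5, 6, 11, 13, 13]
10 [17, 6, 7, 7, 5, 3, 6, 5, 6, 13, 5, 7, 8]
20 [7, 4, 2, 29, 33, 28, 29, 31, 26, 7, 4, 6, 7]
30 [6, 7, 20, 27, 28, 31, 30, 29, 29, 15, 5, 3, 5]
40 [7, 6, 9, 28, 29, 29, 28, 32, 32, 6, 6, 6, 8]
50 [25, 6, 7, 25, 26, 29, 25, 30, 9, 6, 9, 7, 10]
60 [28, 25, 17, 7, 3, 6, 5, 11, 4, 7, 6, 8, 6]
70 [26, 26, 26, 22, 7, 7, 4, 6, 5, 4, 9, 6, 9]
80 [27, 28, 30, 27, 5, 4, 3, 8, 8, 10, 6, 6, 122]
[665.6 147.3] 5.699999999999989 71
now [ 501.9 -238.6  141.9] phi 187.39 w 50.21 t 46.0
shift tool mm [-301.7 -163.    42.3] turn deg -69.21
```

```bash
python3 - <<'E'
from h import *
im=cv2.imread('pics/top_c2.png'); hsv=cv2.cvtColor(im,cv2.COLOR_BGR2HSV); m=np.zeros((480,640),np.uint8)
v0,v1,u0,u1=185,230,205,258; m[v0:v1,u0:u1]=((hsv[v0:v1,u0:u1,2]>160)&(hsv[v0:v1,u0:u1,1]<45))
kk,l,s_,ce=cv2.connectedComponentsWithStats(m)
P=cloud('top',np.load('top_c2.npy'))
for i in range(1,kk):
    if s_[i,4]<80: continue
    uv=np.argwhere(l==i)[:,::-1].astype(float); W=onplane('top',uv,24)[:,:2]; Cc=W.mean(0); ev,V=np.linalg.eigh(np.cov((W-Cc).T)); ax=V[:,1]
    q=(W-Cc)@V; print(ce[i].round(1),Cc.round(1),'ang',np.degrees(np.arctan2(ax[1],ax[0])).round(1)%180,s_[i,4],np.ptp(q,axis=0).round(1),np.sqrt(ev).round(2),np.median(P[...,2][l==i]).round(1))
E
```

```text
[219.8 200.8] [659.  135.9] ang 19.900000000000006 241 [30.3 57.1] [ 8.29 15.36] 24.0
[240.9 213.5] [624.6  82.7] ang 166.9 192 [23.2 56.2] [ 6.5 15.6] 23.1
```

Emit:
drive_tool(
  steps=[
    [0,0,0,-7.7,0.05],
    [0,0,0,-7.7,0.05],
    [0,0,0,-7.7,0.05],
    [0,0,0,-7.7,0.05],
    [0,0,0,-7.7,0.05],
    [0,0,0,-7.7,0.05],
    [0,0,0,-7.7,0.05],
    [0,0,0,-7.7,0.05],
    [0,0,0,-7.6,0.05],
    [0.003,-0.02,0,0,0.045],
    [0.005,-0.035,0,0,0.04],
    [0.005,-0.04,0,0,0.04],
    [0.005,-0.04,0,0,0.04],
    [0.005,-0.04,0,0,0.04],
    [0.005,-0.04,0,0,0.04],
    [0.005,-0.04,0,0,0.04],
    [0.005,-0.04,0,0,0.04],
    [0.005,-0.03,0,0,0.04],
    [0.002,-0.0156,0,0,0.04],
    [0,0,0,0,0.04],
  ],
)

```text
clock: 48.0
position: [623.8, 83.7, 139.6]
ee_rot: [0.993, -0.116, -0.001, 0.0]
contact_force: [-0.1, -0.5, 0.6]
gripper_width: 39.8
```

```bash
python3 - <<'E'
from h import *
go(624.8,82.2,30,256.6)
E
```

```text
now [623.8  83.7 139.6] phi 256.72 w 39.75 t 48.0
shift tool mm [  1.5   1.1 109.6] turn deg 0.12
```

Emit:
drive_tool(
  steps=[
    [0.001,0.001,0.025,0,0.04],
    [0,0,0.03,0,0.04],
    [0,0,0.03,0,0.04],
    [0,0,0.025,0,0.04],
    [0,0,0.01,0,0.04],
    [0,0,0,0,0.04],
    [0,0,0,0,0.04],
  ],
)

```text
clock: 48.7
position: [625.2, 80.4, 22.5]
ee_rot: [0.993, -0.117, 0.001, -0.0]
contact_force: [0.4, -0.1, 1.2]
gripper_width: 40.1
```

```bash
python3 - <<'E'
from h import *
snap('k1'); go(624.8,82.2,-16.5,256.6); crop('side','k1',230,330,170,290,6)
E
```

```text
now [625.6  80.9  23.2] phi 256.59 w 39.94 t 48.8
shift tool mm [-1.2 -1.  39.7] turn deg -0.01
```

View pics/side_k1_z.png

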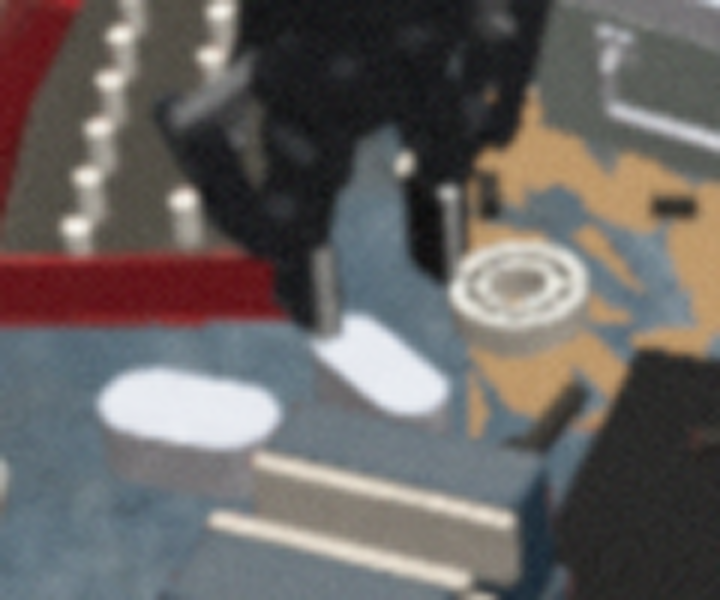

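Emit:
drive_tool(
  steps=[
    [-0.001,-0.001,0.015,0,0.04],
    [0,0,0.013,0,0.04],
    [0,0,0.007,0,0.04],
    [0,0,0.003,0,0.04],
    [0,0,0,0,0.04],
    [0,0,0,0,0.04],
  ],
)

```text
clock: 49.4
position: [624.1, 82.1, -16.1]
ee_rot: [0.993, -0.117, 0.0, -0.0]
contact_force: [-0.0, -0.4, 0.2]
gripper_width: 40.0
```

```bash
python3 - <<'E'
from h import *
snap('k2'); go(624.8,82.2,-16.5,256.6); print(st()[0]['contact_force']); crop('side','k2',230,330,170,290,6)
E
```

```text
now [624.1  82.2 -16. ] phi 256.6 w 39.96 t 49.5
shift tool mm [ 0.6 -0.2  0.5] turn deg 0.0
[-0.71924431  0.21867983  0.17498107]
```

View pics/side_k2_z.png

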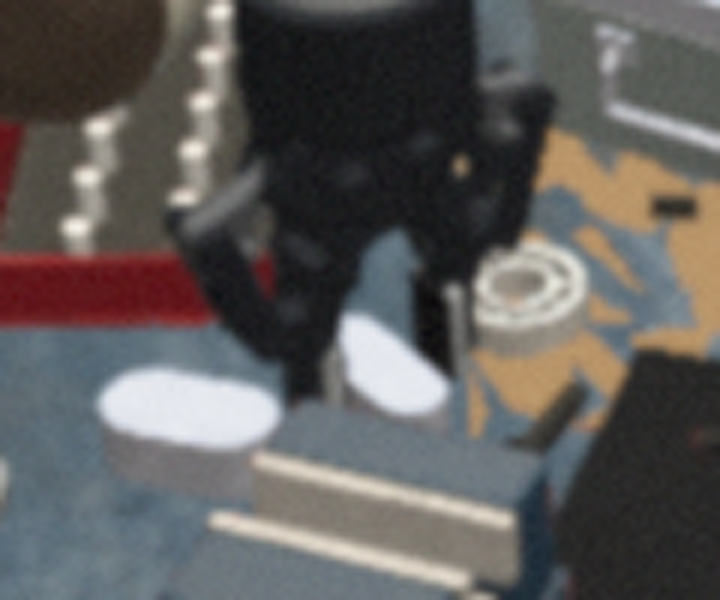

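Emit:
drive_tool(
  steps=[
    [0,0,0,0,0.034],
    [0,0,0,0,0.03],
    [0,0,0,0,0.026],
    [0,0,0,0,0.022],
    [0,0,0,0,0.018],
    [0,0,0,0,0.014],
    [0,0,0,0,0.012],
    [0,0,0,0,0.012],
  ],
)

```text
clock: 50.3
position: [623.9, 82.2, -16.1]
ee_rot: [0.993, -0.117, 0.0, -0.0]
contact_force: [-0.7, 1.2, 4.3]
gripper_width: 22.4
```

Emit:
drive_tool(
  steps=[
    [0,0,-0.005,0,0.012],
    [0,0,-0.01,0,0.012],
    [0,0,-0.01,0,0.012],
    [0,0,0,0,0.012],
    [0,0,0,0,0.012],
  ],
)

```text
clock: 50.8
position: [623.8, 82.1, 9.0]
ee_rot: [0.993, -0.117, 0.0, -0.0]
contact_force: [-0.1, -0.0, -3.0]
gripper_width: 22.3
```

```bash
python3 - <<'E'
from h import *
snap('k3'); go(624.8,82.2,-16.5,256.6); print(st()[0]['contact_force']); crop('side','k3',200,320,170,290,6)
E
```

```text
now [623.3  81.9   8.2] phi 256.58 w 22.54 t 50.9
shift tool mm [ 1.4 -0.6 24.7] turn deg -0.02
[ 0.3772325  -0.41740625 -1.51806972]
```

View pics/side_k3_z.png

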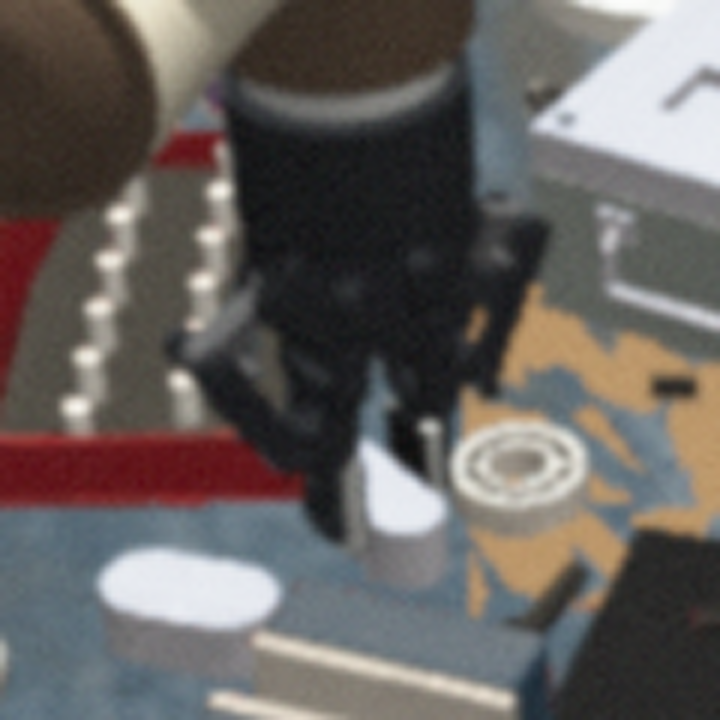

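Emit:
drive_tool(
  steps=[
    [0,0,-0.015,0,0.012],
    [0,0,-0.025,0,0.012],
    [0,0,-0.03,0,0.012],
    [0,0,-0.025,0,0.012],
    [0.004,0.012,0,0,0.012],
    [0.007,0.023,0,0,0.012],
    [0.01,0.032,0,0,0.012],
    [0.011,0.035,0,0,0.012],
    [0.011,0.035,0,0,0.012],
    [0.011,0.035,0,0,0.012],
    [0.011,0.035,0,0,0.012],
    [0.011,0.035,0,0,0.012],
    [0.009,0.032,0,0,0.012],
    [0.008,0.023,0,0,0.012],
    [0.006,0.015,0,0,0.012],
    [0,0.006,0,-5,0.012],
    [0,0,0,-6,0.012],
    [0,0,0,-6,0.012],
    [0,0,0,-3.8,0.012],
    [0,0,0,0,0.012],
  ],
)

```text
clock: 52.9
position: [645.6, -250.0, 102.2]
ee_rot: [0.998, 0.064, -0.001, -0.0]
contact_force: [0.6, 0.2, -2.3]
gripper_width: 22.7
```

```bash
python3 - <<'E'
from h import *
go(646.4,-250.1,70,277.37); snap('k4'); crop('side','k4',130,250,250,390,5)
E
```

```text
now [ 645.6 -250.   102.2] phi 277.39 w 22.73 t 52.9
shift tool mm [ 0.8  0.3 32.2] turn deg 0.02
```

View pics/side_k4_z.png

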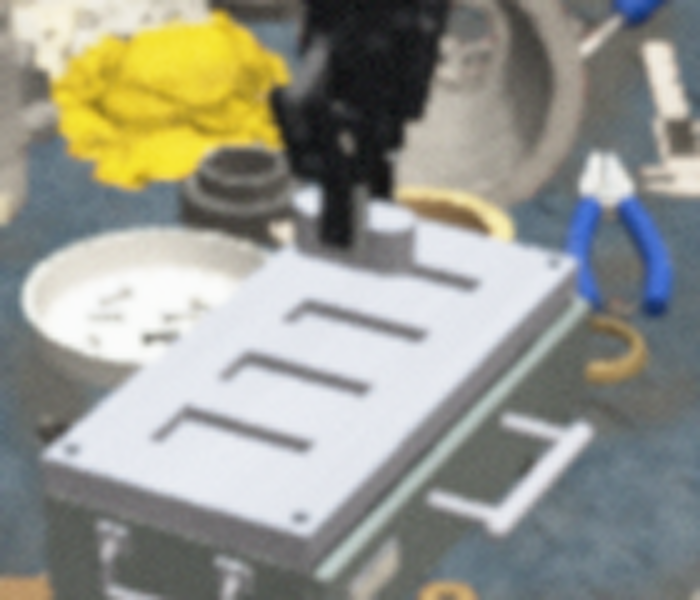

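Emit:
drive_tool(
  steps=[
    [0.0005,0,0.01,0,0.012],
    [0,0,0.012,0,0.012],
    [0,0,0.007,0,0.012],
    [0,0,0.002,0,0.012],
    [0,0,0,0,0.012],
    [0,0,0,0,0.012],
  ],
)

```text
clock: 53.6
position: [647.1, -250.3, 72.8]
ee_rot: [0.998, 0.065, 0.0, 0.0]
contact_force: [-0.2, -0.2, -1.2]
gripper_width: 22.6
```

```bash
python3 - <<'E'
from h import *
go(646.4,-250.1,70,277.37); snap('k5'); crop('side','k5',150,230,270,370,8)
E
```

```text
now [ 647.1 -250.3   72.8] phi 277.4 w 22.57 t 53.6
shift tool mm [-0.7 -0.3  2.8] turn deg 0.03
```

View pics/side_k5_z.png

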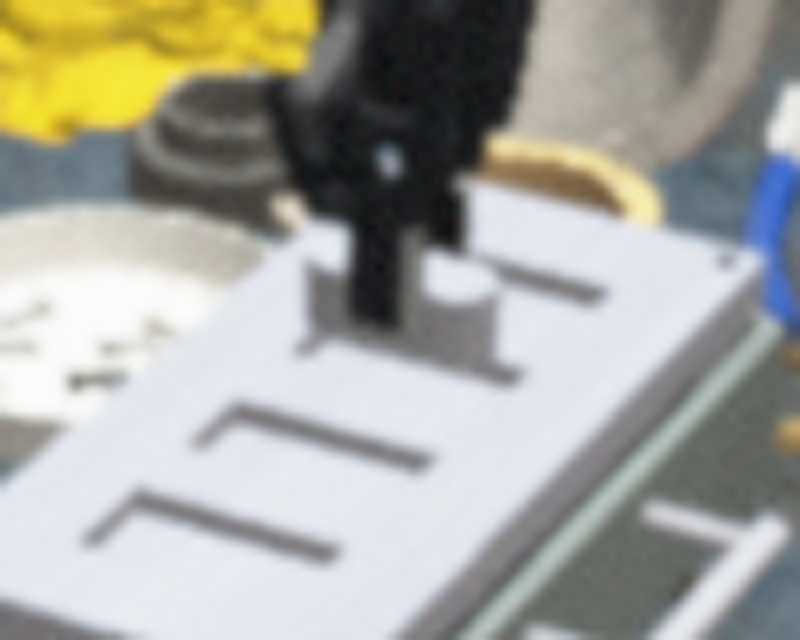

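Emit:
drive_tool(
  steps=[
    [0,0,0.003,0,0.012],
    [0,0,0.002,0,0.012],
    [0,0,0.001,0,0.012],
    [0,0,0.001,0,0.012],
    [0,0,0,0,0.012],
    [0,0,0,0,0.012],
  ],
)

```text
clock: 54.3
position: [646.8, -250.2, 65.5]
ee_rot: [0.998, 0.065, 0.0, 0.0]
contact_force: [0.4, -0.4, -3.0]
gripper_width: 22.5
```

Emit:
drive_tool(
  steps=[
    [0,0,0.001,0,0.012],
    [0,0,0.001,0,0.012],
    [0,0,0,0,0.012],
    [0,0,0,0,0.012],
  ],
)

```text
clock: 54.7
position: [646.8, -250.2, 63.5]
ee_rot: [0.998, 0.064, -0.0, -0.0]
contact_force: [0.2, -0.9, -1.4]
gripper_width: 22.3
```

Emit:
drive_tool(
  steps=[
    [0,0,0.001,0,0.012],
    [0,0,0.001,0,0.012],
    [0,0,0,0,0.012],
    [0,0,0,0,0.012],
  ],
)

```text
clock: 55.1
position: [646.7, -250.2, 61.4]
ee_rot: [0.998, 0.064, -0.0, -0.0]
contact_force: [-0.9, 1.2, -2.6]
gripper_width: 22.4
```

Emit:
drive_tool(
  steps=[
    [0,0,0.001,0,0.012],
    [0,0,0.001,0,0.012],
    [0,0,0,0,0.012],
    [0,0,0,0,0.012],
  ],
)

```text
clock: 55.5
position: [646.7, -250.1, 59.4]
ee_rot: [0.998, 0.064, -0.0, -0.0]
contact_force: [-0.9, -0.1, -2.6]
gripper_width: 22.6
```

Emit:
drive_tool(
  steps=[
    [0,0,0.001,0,0.012],
    [0,0,0.001,0,0.012],
    [0,0,0,0,0.012],
    [0,0,0,0,0.012],
  ],
)

```text
clock: 55.9
position: [646.8, -250.2, 57.6]
ee_rot: [0.998, 0.065, 0.0, 0.0]
contact_force: [0.1, 0.7, -0.6]
gripper_width: 22.3
```

Emit:
drive_tool(
  steps=[
    [0,0,0.001,0,0.012],
    [0,0,0.001,0,0.012],
    [0,0,0,0,0.012],
    [0,0,0,0,0.012],
  ],
)

```text
clock: 56.3
position: [646.9, -250.2, 57.5]
ee_rot: [0.998, 0.065, 0.0, 0.0]
contact_force: [-2.6, 2.3, 6.7]
gripper_width: 22.8
```

```bash
python3 - <<'E'
from h import *
go(646.4,-250.1,56.7,277.37); print(st()[0]['contact_force']);snap('k6'); crop('side','k6',150,230,270,370,8)
E
```

```text
now [ 646.9 -250.2   57.5] phi 277.43 w 22.82 t 56.3
shift tool mm [-0.5 -0.2  0.8] turn deg 0.06
[-2.62827763  2.29838177  6.70114796]
```

View pics/side_k6_z.png

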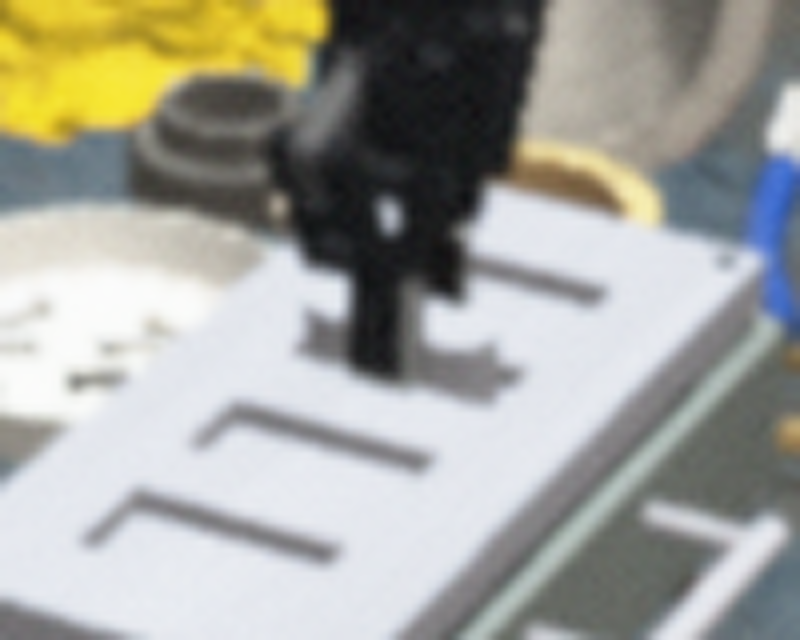

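Emit:
drive_tool(
  steps=[
    [0,0,0,0,0.018],
    [0,0,0,0,0.023],
    [0,0,0,0,0.027],
    [0,0,0,0,0.031],
    [0,0,0,0,0.033],
    [0,0,-0.005,0,0.034],
    [0,0,-0.02,0,0.034],
    [0,0,-0.03,0,0.034],
    [0,0,-0.03,0,0.045],
    [0,0,0,0,0.048],
  ],
)

```text
clock: 57.4
position: [649.6, -250.7, 145.5]
ee_rot: [0.998, 0.065, 0.004, 0.001]
contact_force: [0.3, -0.3, 0.7]
gripper_width: 48.2
```

```bash
python3 - <<'E'
from h import *
snap('k7'); crop('side','k7',150,230,270,370,8); go(658,135.5,140,290)
P=cloud('side',np.load('side_k7.npy')); a=np.radians(7.37); ex=np.array([np.cos(a),np.sin(a)]); ey=np.array([-np.sin(a),np.cos(a)])
D=P[...,:2]-[647,-250]; X=D@ex;Y=D@ey
m=(abs(X)<25)&(abs(Y)<8)&(P[...,2]<110); print('key top z',np.median(P[...,2][m]),m.sum())
for x in(-25,-12,0,12,25):
    q=(abs(X-x)<6)&(abs(Y)<9)&(P[...,2]<110)&(P[...,2]>90); print(x,np.mean(P[...,2][q]).round(1),q.sum())
m=(abs(X)<40)&(abs(Y-28)<8)&(P[...,2]<110); print('chest top',np.median(P[...,2][m]))
E
```

```text
now [ 647.  -249.7  140.7] phi 277.38 w 47.88 t 57.5
shift tool mm [  60.5 -380.5    1. ] turn deg -12.62
key top z 98.34636637067842 86
-25 96.1 25
-12 97.9 19
0 98.6 23
12 98.0 20
25 97.8 21
chest top 83.36496253973965
```

View pics/side_k7_z.png

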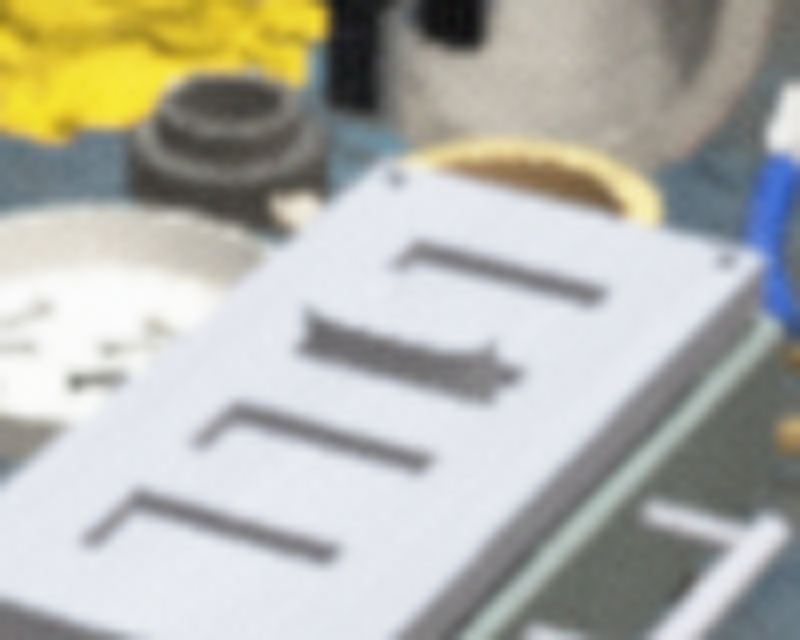

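```bash
cat > keyfind.py <<'E'
from h import *
def keyfind(tag,roi=(175,235,195,262),n='top',z=24):
    im=cv2.imread(f'pics/{n}_{tag}.png'); hsv=cv2.cvtColor(im,cv2.COLOR_BGR2HSV); m=np.zeros((480,640),np.uint8)
    v0,v1,u0,u1=roi; m[v0:v1,u0:u1]=((hsv[v0:v1,u0:u1,2]>160)&(hsv[v0:v1,u0:u1,1]<45))
    kk,l,s_,ce=cv2.connectedComponentsWithStats(m)
    for i in range(1,kk):
        if s_[i,4]<80: continue
        uv=np.argwhere(l==i)[:,::-1].astype(float); W=onplane(n,uv,z)[:,:2]; Cc=W.mean(0); ev,V=np.linalg.eigh(np.cov((W-Cc).T)); ax=V[:,1]
        q=(W-Cc)@V; print(ce[i].round(1),Cc.round(1),'ang',np.degrees(np.arctan2(ax[1],ax[0])).round(1)%180,s_[i,4],np.ptp(q,axis=0).round(1))
E
python3 - <<'E'
from keyfind import *
keyfind('k7'); crop('top','k7',130,300,180,450,3)
a=np.radians(290); R=np.array([[-np.sin(a),np.cos(a)],[np.cos(a),np.sin(a)]])
print(R@(np.array([659,135.9])-[647,-249.7]))
E
```

```text
[219.9 200.8] [658.9 135.8] ang 20.19999999999999 238 [30.3 57.2]
[ 143.15927872 -358.24123286]
```

View pics/top_k7_z.png

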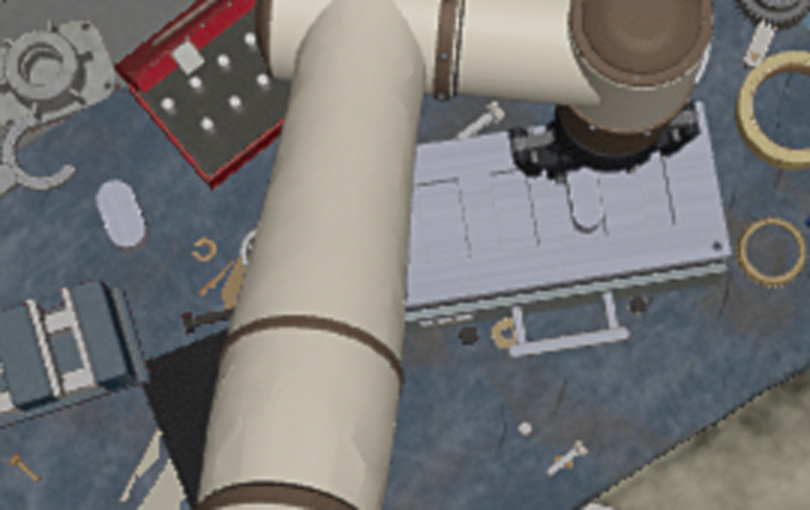

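```bash
python3 - <<'E'
from h import *
P=cloud('top',np.load('top_d0.npy')); C=(658.9,135.8); a=np.radians(290); y=np.array([np.cos(a),np.sin(a)]); x=np.array([-np.sin(a),np.cos(a)])
D=P[...,:2]-C; X=D@x;Y=D@y
for yy in range(-80,91,10):
    print(yy,[int(P[...,2][(abs(X-xx)<5)&(abs(Y-yy)<5)].max()) if ((abs(X-xx)<5)&(abs(Y-yy)<5)).any() else None for xx in range(-60,81,10)])
E
```

```text
-80 [29, 13, 5, 9, 5, 6, 7, 6, 8, 5, 8, 3, 20, 17, 14]
-70 [29, 8, 7, 5, 8, 6, 5, 8, 5, 11, 8, 8, 10, 16, 13]
-60 [67, 64, 6, 4, 3, 4, 5, 8, 6, 7, 4, 15, 16, 4, 6]
-50 [71, 64, 0, 8, 10, 23, 22, 21, 26, 5, 6, 13, 10, 6, 9]
-40 [70, 62, 7, 27, 27, 29, 30, 31, 30, 28, 5, 12, 9, 9, 6]
-30 [71, 10, 7, 17, 28, 29, 31, 29, 27, 27, 17, 12, 20, 6, 4]
-20 [14, 5, 7, 27, 24, 27, 29, 27, 28, 27, 7, 5, 6, 9, 5]
-10 [8, 5, 4, 6, 4, 7, 6, 14, 7, 5, 3, 3, 6, 5, 6]
0 [5, 3, 3, 6, 6, 4, 6, 13, 6, 5, 4, 7, 5, 10, 5]
10 [4, 8, 10, 3, 6, 8, 4, 8, 6, 5, 6, 10, 6, 7, 3]
20 [25, 25, 6, 5, 5, 5, 6, 6, 3, 4, 6, 6, 4, 6, 9]
30 [30, 31, 28, 3, 6, 5, 4, 5, 3, 8, 5, 11, 5, 8, 6]
40 [27, 27, 30, 29, 4, 4, 3, 7, 8, 3, 7, 9, 4, 8, 1]
50 [26, 30, 28, 29, 3, 7, 7, 3, 8, 6, 6, 1, 9, 131, 116]
60 [8, 16, 27, 34, 5, 5, 5, 9, 5, 32, 31, 31, 141, 139, 120]
70 [6, 3, 5, 10, 6, 7, 8, 33, 34, 31, 26, 20, 139, 142, 133]
80 [13, 11, 5, 8, 8, 31, 30, 34, 19, 16, 22, 20, 138, 139, 141]
90 [23, 13, 9, 6, 7, 6, 32, 26, 20, 20, 31, 33, 135, 141, 140]
```

Emit:
drive_tool(
  steps=[
    [0,0,0,-6.3,0.05],
    [0,0,0,-6.4,0.05],
    [0.009,-0.022,0,0,0.05],
    [0.014,-0.035,0,0,0.05],
    [0.016,-0.04,0,0,0.05],
    [0.016,-0.04,0,0,0.05],
    [0.016,-0.04,0,0,0.05],
    [0.016,-0.04,0,0,0.05],
    [0.016,-0.04,0,0,0.05],
    [0.016,-0.04,0,0,0.05],
    [0.013,-0.035,0,0,0.05],
    [0.011,-0.026,0,0,0.05],
    [0,0,0,0,0.05],
    [0,0,0,0,0.05],
  ],
)

```text
clock: 58.9
position: [657.0, 135.7, 138.5]
ee_rot: [0.985, 0.175, -0.002, 0.0]
contact_force: [-0.2, -0.8, 0.2]
gripper_width: 50.0
```

```bash
python3 - <<'E'
from h import *
go(658.9,135.8,30,290.1)
E
```

```text
now [657.  135.7 138.5] phi 290.16 w 50.04 t 58.9
shift tool mm [  2.2   0.6 108.5] turn deg 0.06
```

Emit:
drive_tool(
  steps=[
    [0.001,0.001,0.025,0,0.05],
    [0,0,0.03,0,0.05],
    [0,0,0.03,0,0.05],
    [0,0,0.025,0,0.05],
    [0,0,0.01,0,0.05],
    [0,0,0,0,0.05],
    [0,0,0,0,0.05],
  ],
)

```text
clock: 59.6
position: [660.2, 134.2, 21.4]
ee_rot: [0.985, 0.174, 0.001, 0.0]
contact_force: [0.5, 0.7, 0.1]
gripper_width: 50.3
```

```bash
python3 - <<'E'
from h import *
snap('m1'); go(658.9,135.8,-16.2,290.1); crop('side','m1',230,330,160,280,6)
E
```

```text
now [660.5 134.7  22.3] phi 290.09 w 50.22 t 59.7
shift tool mm [-1.3 -1.6 38.5] turn deg -0.01
```

View pics/side_m1_z.png

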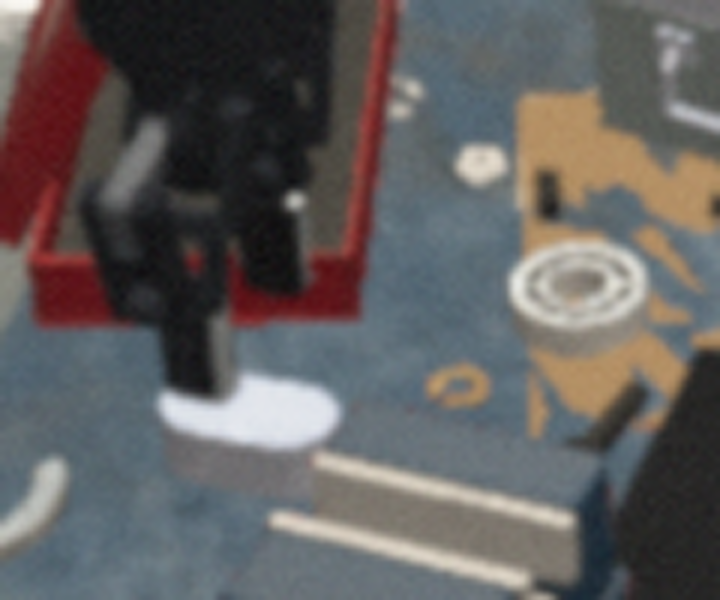

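Emit:
drive_tool(
  steps=[
    [-0.001,-0.001,0.015,0,0.05],
    [0,0,0.012,0,0.05],
    [0,0,0.007,0,0.05],
    [0,0,0.003,0,0.05],
    [0,0,0,0,0.05],
    [0,0,0,0,0.05],
  ],
)

```text
clock: 60.3
position: [658.5, 135.3, -16.1]
ee_rot: [0.985, 0.175, 0.0, -0.0]
contact_force: [-0.1, -0.3, -0.2]
gripper_width: 50.0
```

```bash
python3 - <<'E'
from h import *
snap('m2'); go(658.9,135.8,-16.2,290.1); print(st()[0]['contact_force']); crop('side','m2',230,330,160,280,6)
E
```

```text
now [658.5 135.3 -15.9] phi 290.1 w 50.15 t 60.4
shift tool mm [ 0.5 -0.3  0.3] turn deg 0.0
[-0.00729757 -0.04369364 -0.24354465]
```

View pics/side_m2_z.png

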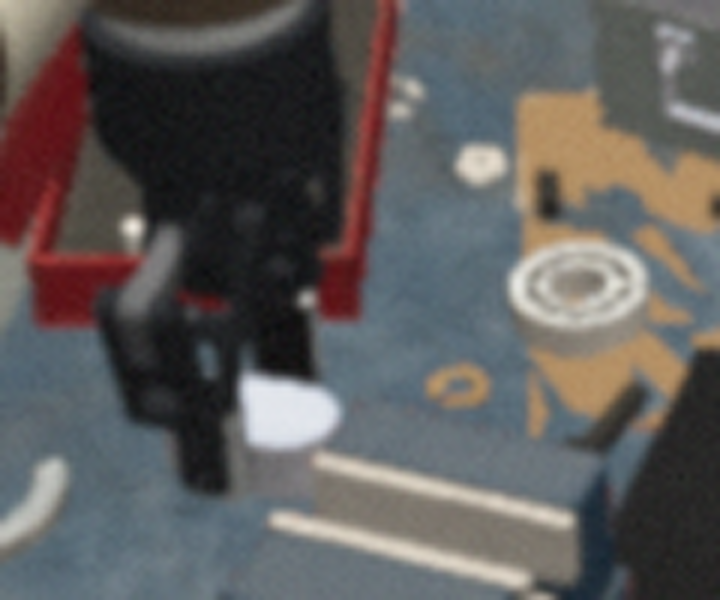

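Emit:
drive_tool(
  steps=[
    [0,0,0,0,0.044],
    [0,0,0,0,0.04],
    [0,0,0,0,0.036],
    [0,0,0,0,0.032],
    [0,0,0,0,0.028],
    [0,0,0,0,0.024],
    [0,0,0,0,0.02],
    [0,0,0,0,0.02],
  ],
)

```text
clock: 61.2
position: [658.3, 135.0, -16.0]
ee_rot: [0.985, 0.175, 0.0, 0.0]
contact_force: [-0.5, -2.0, 5.8]
gripper_width: 30.2
```

Emit:
drive_tool(
  steps=[
    [0,0,-0.005,0,0.02],
    [0,0,-0.01,0,0.02],
    [0,0,-0.01,0,0.02],
    [0,0,0,0,0.02],
    [0,0,0,0,0.02],
  ],
)

```text
clock: 61.7
position: [658.1, 135.4, 8.9]
ee_rot: [0.985, 0.174, 0.0, -0.0]
contact_force: [-0.4, 0.2, -3.2]
gripper_width: 30.2
```

```bash
python3 - <<'E'
from h import *
snap('m3'); go(658.9,135.8,-16.2,290.1); print(st()[0]['contact_force']); crop('side','m3',200,320,160,280,6)
E
```

```text
now [657.6 135.1   8.2] phi 290.08 w 30.24 t 61.8
shift tool mm [ 1.4 -0.2 24.4] turn deg -0.02
[-0.76423826 -0.20537786 -2.79074123]
```

View pics/side_m3_z.png

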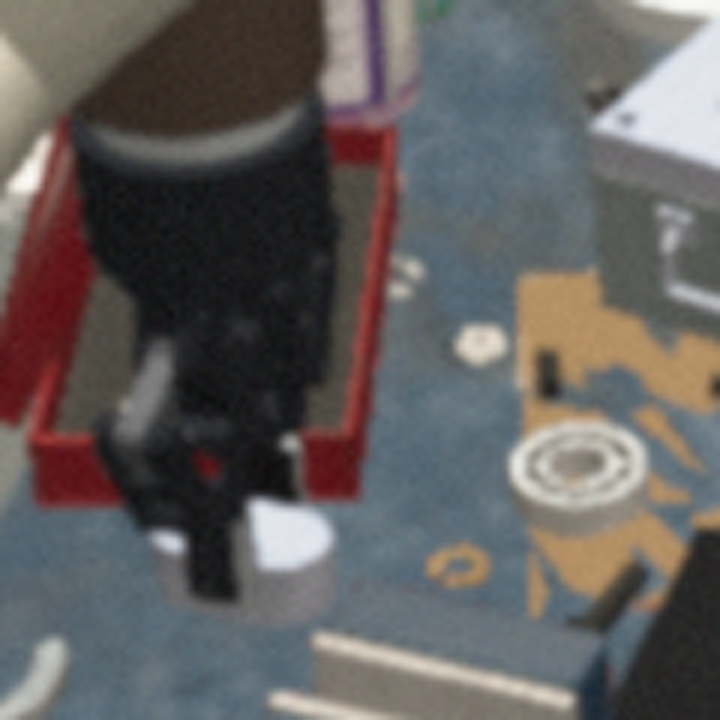

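Emit:
drive_tool(
  steps=[
    [0,0,-0.015,0,0.02],
    [0,0,-0.025,0,0.02],
    [0,0,-0.03,0,0.02],
    [0,0,-0.025,0,0.02],
    [-0.005,0.01,0,0,0.02],
    [-0.011,0.022,0,0,0.02],
    [-0.014,0.03,0,0,0.02],
    [-0.015,0.032,0,0,0.02],
    [-0.015,0.032,0,0,0.02],
    [-0.015,0.032,0,0,0.02],
    [-0.015,0.032,0,0,0.02],
    [-0.013,0.025,0,0,0.02],
    [-0.01,0.02,0,0,0.02],
    [-0.005,0.0095,0,0,0.02],
    [0,0,0,3.7,0.02],
    [0,0,0,5,0.02],
    [0,0,0,4,0.02],
    [0,0,0,0,0.02],
  ],
)

```text
clock: 63.6
position: [630.7, -134.7, 102.9]
ee_rot: [0.998, 0.065, -0.001, -0.0]
contact_force: [0.3, -0.2, -2.6]
gripper_width: 30.8
```

```bash
python3 - <<'E'
from h import *
go(631.5,-134.9,72,277.37)
E
```

```text
now [ 630.7 -134.7  102.9] phi 277.41 w 30.78 t 63.6
shift tool mm [ 0.8  0.3 30.9] turn deg 0.04
```

Emit:
drive_tool(
  steps=[
    [0,0,0.01,0,0.02],
    [0,0,0.012,0,0.02],
    [0,0,0.007,0,0.02],
    [0,0,0.002,0,0.02],
    [0,0,0,0,0.02],
    [0,0,0,0,0.02],
  ],
)

```text
clock: 64.2
position: [631.6, -135.0, 72.7]
ee_rot: [0.998, 0.065, 0.0, 0.0]
contact_force: [0.4, 0.1, -2.4]
gripper_width: 30.6
```

```bash
python3 - <<'E'
from h import *
go(631.5,-134.9,72,277.37); snap('m4'); crop('side','m4',160,250,240,340,8)
E
```

```text
now [ 631.6 -135.    72.7] phi 277.41 w 30.62 t 64.2
shift tool mm [-0.1 -0.2  0.7] turn deg 0.04
```

View pics/side_m4_z.png

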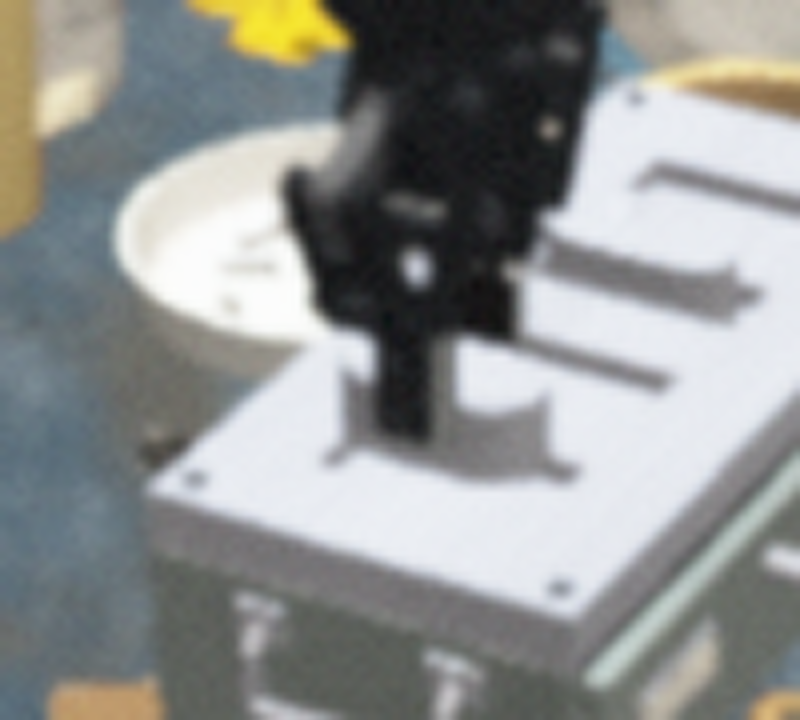

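Emit:
drive_tool(
  steps=[
    [0,0,0.003,0,0.02],
    [0,0,0.002,0,0.02],
    [0,0,0.001,0,0.02],
    [0,0,0.001,0,0.02],
    [0,0,0,0,0.02],
    [0,0,0,0,0.02],
  ],
)

```text
clock: 64.9
position: [631.3, -135.1, 65.5]
ee_rot: [0.998, 0.064, 0.0, 0.0]
contact_force: [0.2, 0.0, -2.4]
gripper_width: 30.3
```

Emit:
drive_tool(
  steps=[
    [0,0,0.001,0,0.02],
    [0,0,0.001,0,0.02],
    [0,0,0,0,0.02],
    [0,0,0,0,0.02],
  ],
)

```text
clock: 65.3
position: [631.4, -135.1, 63.5]
ee_rot: [0.998, 0.064, 0.0, 0.0]
contact_force: [0.7, -1.5, -2.8]
gripper_width: 30.6
```

Emit:
drive_tool(
  steps=[
    [0,0,0.001,0,0.02],
    [0,0,0.001,0,0.02],
    [0,0,0,0,0.02],
    [0,0,0,0,0.02],
  ],
)

```text
clock: 65.7
position: [631.4, -135.1, 61.5]
ee_rot: [0.998, 0.064, 0.0, 0.0]
contact_force: [0.9, -2.8, -1.5]
gripper_width: 30.5
```

Emit:
drive_tool(
  steps=[
    [0,0,0.001,0,0.02],
    [0,0,0.001,0,0.02],
    [0,0,0,0,0.02],
    [0,0,0,0,0.02],
  ],
)

```text
clock: 66.1
position: [631.3, -135.1, 59.4]
ee_rot: [0.998, 0.064, 0.0, 0.0]
contact_force: [1.3, -3.3, -2.3]
gripper_width: 30.5
```

Emit:
drive_tool(
  steps=[
    [0,0,0.001,0,0.02],
    [0,0,0.001,0,0.02],
    [0,0,0,0,0.02],
    [0,0,0,0,0.02],
  ],
)

```text
clock: 66.5
position: [631.3, -135.1, 57.5]
ee_rot: [0.998, 0.064, 0.0, 0.0]
contact_force: [1.7, -3.5, -2.9]
gripper_width: 30.3
```

Emit:
drive_tool(
  steps=[
    [0,0,0.001,0,0.02],
    [0,0,0.0005,0,0.02],
    [0,0,0,0,0.02],
    [0,0,0,0,0.02],
  ],
)

```text
clock: 66.9
position: [631.4, -135.1, 57.1]
ee_rot: [0.998, 0.065, 0.0, 0.0]
contact_force: [-2.4, -2.5, 4.5]
gripper_width: 30.5
```

Floor contact came at about the same height as for the first key. Releasing and lifting.

Emit:
drive_tool(
  steps=[
    [0,0,0,0,0.026],
    [0,0,0,0,0.031],
    [0,0,0,0,0.035],
    [0,0,0,0,0.039],
    [0,0,0,0,0.041],
    [0,0,-0.005,0,0.041],
    [0,0,-0.02,0,0.041],
    [0,0,-0.03,0,0.041],
    [0,0,-0.04,0,0.041],
    [0,0,-0.04,0,0.041],
    [0,0.03,-0.02,0,0.041],
    [-0.03,0,-0.02,0,0.041],
    [-0.04,0,0,0,0.041],
    [-0.04,0,0,0,0.041],
    [-0.04,0,0,0,0.041],
    [-0.04,0,0,0,0.041],
    [-0.03,0,0,0,0.041],
    [-0.01,0,0,0,0.041],
    [0,0,0,0,0.041],
  ],
)

```text
clock: 68.8
position: [406.4, -194.5, 231.6]
ee_rot: [0.998, 0.064, 0.001, 0.0]
contact_force: [1.1, 0.2, -0.7]
gripper_width: 41.2
```

```bash
python3 - <<'E'
from h import *
snap('e1'); crop('side','e1',150,350,170,400,3); crop('top','e1',120,310,160,450,2.7)
s=st()[0]; print(s['position'],s['clock'])
a=np.radians(7.37); ex=np.array([np.cos(a),np.sin(a)]); ey=np.array([-np.sin(a),np.cos(a)])
for n in('side','top'):
    P=cloud(n,np.load(f'{n}_e1.npy'))
    for nm,C in (('K1',(647,-250)),('K3',(632.1,-134.9))):
        D=P[...,:2]-C; X=D@ex;Y=D@ey
        for x in(-20,0,20):
            q=(abs(X-x)<8)&(abs(Y)<8)&(P[...,2]<110)&(P[...,2]>88); print(n,nm,x,P[...,2][q].mean().round(1) if q.any() else None,q.sum())
    D=P[...,:2]-[643.3,-221.7]; X=D@ex;Y=D@ey; q=(abs(X)<30)&(abs(Y-58)<7)&(P[...,2]<110)&(P[...,2]>60); print(n,'chest top',np.median(P[...,2][q]))
E
```

```text
[ 408.1612506  -194.37110545  231.27574356] 68.9
side K1 -20 96.6 27
side K1 0 98.2 26
side K1 20 98.3 18
side K3 -20 96.8 36
side K3 0 98.4 31
side K3 20 98.4 26
side chest top 83.57387553436001
top K1 -20 96.3 41
top K1 0 96.0 43
top K1 20 96.8 47
top K3 -20 96.5 47
top K3 0 96.1 43
top K3 20 97.0 43
top chest top 81.6784012954667
```

View pics/side_e1_z.png

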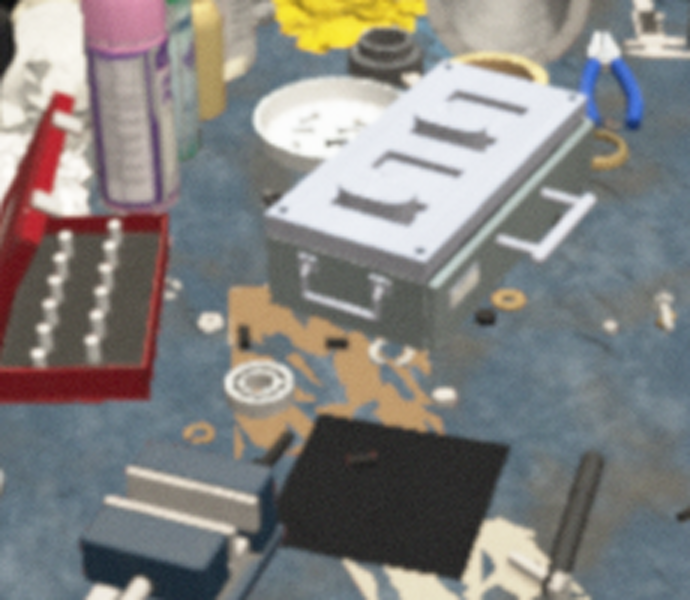

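View pics/top_e1_z.png

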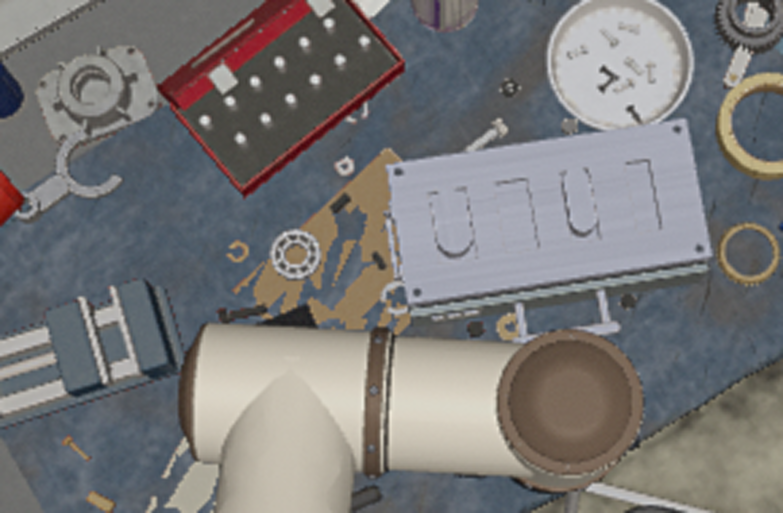

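```bash
python3 - <<'E'
from h import *
a=cv2.cvtColor(cv2.imread('pics/side0.png'),cv2.COLOR_BGR2GRAY)[160:270,320:380].astype(np.float32); b=cv2.cvtColor(cv2.imread('pics/side_e1.png'),cv2.COLOR_BGR2GRAY)[160:270,320:380].astype(np.float32)
# bar pixels: bright, handle roi
for g in (a,b):
    m=(g[45:85,20:55]>165); print('bar px centroid',np.argwhere(m).mean(0).round(2),m.sum())
    m=(g[30:75,5:20]>0)
print('handle shift',cv2.phaseCorrelate(a[40:90,10:58].copy(),b[40:90,10:58].copy()),'chest screw/edge shift',np.abs(a-b)[:,:].mean().round(2))
d0=cloud('side',np.load('side_d0.npy')); d1=cloud('side',np.load('side_e1.npy'))
ex=np.array([np.cos(np.radians(7.37)),np.sin(np.radians(7.37))]); ey=np.array([-ex[1],ex[0]])
for P in(d0,d1):
    D=P[...,:2]-[643.3,-221.7]; X=D@ex;Y=D@ey; q=(abs(Y-70)<30)&(P[...,2]>15)&(P[...,2]<55)&(X<-50)&(X>-95); print('front face x',np.median(X[q]).round(2),q.sum())
E
```

```text
bar px centroid [16.55 13.16] 222
bar px centroid [16.18 13.08] 247
handle shift ((-0.08088547714910987, 0.006350561020276757), 1.0349540758132934) chest screw/edge shift 7.69
front face x -73.46 202
front face x -73.23 193
```

The drawer front is where it was when shut at the start (shift under 0.1 px, face within 0.3 mm). Handing in.

```bash
python3 -c "
from bench import arm
print(arm.job_done())"
```

```text
the job is handed in; nothing more can be done
None
```

The job is done and handed in at about 69 s of the 210 s allowed; the hand-in gave no verdict.

**Balls and drawer:**
- I set the four loose balls into the four empty pockets with a light grip, lowering each until I felt contact before letting go. With the ball already there, all five sat in a row.
- I then pushed the drawer in until it met the stop. In the final pictures its front is within 0.3 mm of where it stood shut at the start. I could not see the balls after the drawer closed.

**Keys:**
- Only two keys were visible in the pictures.
- The wider one was knocked about 30 mm during the run. I spotted it, measured again and picked it up from its new place.
- I worked out the widths from the gripper reading instead of trying the slots from the narrow end. Readings of 22.4 and 30.2 mm, allowing for the reading coming out about 1.6 mm low on the handle bar, mean 24 and 32 mm.
- The 24 mm key is in keyway 1 and the 32 mm key in keyway 3. Both slid in freely to the floor and stand about 15 mm proud in both camera views.

**What disagreed:**
- The fingertips sat 27–40 mm behind the reported TCP, depending on opening, not at it as the text says. I worked from the heights I measured in the pictures.
- The two cameras disagreed by about 3 mm in places. The top camera agreed with the robot to about 1 mm.
- While I was reaching for the handle, something on the gripper, probably a finger linkage, pressed on the chest edge with about 10 N. That is well under the 40 N limit.

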